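Press an axle sleeve into a model-truck wheel

TASK

Set the orange wheel, sleeve side up, into the round nest of the little bench press's tray, push the tray all the way in under the ram, then press the red knob down until the ram bottoms on its stop and hold it there a moment, so that the wheel's steel axle sleeve is driven in to depth, and let the ram spring back up. Feel for the stops and do not force the press past them; leave the other things on the table where they are.

Things in the scene. Friction and masses are not known exactly. Their poses are not given: they have to be found in the camera images.
- press: Blue bench press fixed on levelling feet. Origin: under the ram axis, on the base plate's underside, 4 to 14 mm above the table (varies); +x is the way the tray slides in, z up. Base x -220 to +70 mm, 130 wide, 10 thick. Posts at y +-57 (40 x 16 mm); crosshead 50 (x) by 130 mm, top at z 128; tunnel 98 wide, to z 100; rails at y +-49, to z 22. Over 40 N of push on press, tray or knob damages it.
- nest (a point): Centre of the nest's floor, 22 mm above the press's origin. The nest is a white ring (inner radius 31 mm, outer 37 mm, 8 mm deep) on the aluminium tray, which takes the 56 mm wheel with 3 mm play all round. It moves with the tray. Its axes are the press's axes.
- tray_handle (a point): Top middle of the outer (-x) face of the tray's yellow upright push plate, 61 mm above the press's origin. The plate is 56 mm wide, 10 mm thick, and stands 39 mm above the tray's top (at 22 mm); its face lies 90 mm on the -x side of the nest's centre. Push it along the press's +x.
- tray (a joint): Travel of the tray in m: 0 = pulled out (nest 110 mm in front of the ram axis), 0.110 = fully home against its stop, nest under the ram. Starts between 0 and 0.020. Slides with about 3 N of friction (plus drag that grows with speed) and stays where it is left; meet its stop slowly.
- ram_top (a point): Centre of the top of the red knob (44 mm across, 14 mm thick), 174 mm above the press's origin at rest; it is on the ram axis and moves with the ram. The ram's nose, 16 mm across, is 89 mm below it.
- ram (a joint): How far the ram is pressed down, m: 0 = up at rest. The stroke ends hard where the knob lands on the brass stop nut round the ram, set anew each time: 10 to 25 mm. The spring takes about 6 N at first, up to 11 N; where the nose meets the sleeve, within the first 5 mm, about 5 N more is felt: not yet the stop. Meet the stop slowly: there the force rises steeply. Let go, it springs back.
- wheel_mid (a point): Centre of the orange wheel, half-way up. Bare wheel rim 56 mm across, 36 mm high, about 0.1 kg, lying flat on the table with its axis (point z) upright and the sleeve on top. Grip it across its diameter.
- black_wheel: Bystander: black wheel rim of the same size (56 mm across, 36 mm high), without sleeve. Origin: centre of its underside. It and the orange wheel may have swapped places.
- tape: Bystander: roll of black tape, 72 mm across, 19 mm high. Origin: centre of its underside.
- screwdriver: Bystander: screwdriver with blue handle, 190 mm long, lying on the table. Origin: under its middle.
- sleeve (a joint): How far the steel axle sleeve (18 mm thick, flange 23 mm across, blue centre) has gone into the orange wheel, m: 0 = its top 24 mm proud of the wheel's face. Starts between 0 and 0.0015; the press's stop sets how deep it shall go (7 to 22 mm). Tight fit: takes about 5 N to move and stays where it is.
Not all that is in view belongs to the job. Of the things that look like the part that bears wheel_mid, the largest one is meant.

How it is judged:
By the outcome, as a careful person would: the job done as asked, in the order asked, and still so for the second after the job is handed in, with the robot touching nothing.
It also fails if it takes over 64 s, if anything falls off the work surface, if the arm or the gripper's body presses on something with over 40 N, if the wrist force passes 120 N, or if a joint passes its speed limit or range.

ROBOT

A 6-joint arm with a two-finger parallel gripper is mounted at the origin on the work surface. World frame = base frame: x ahead of the robot, y to its left, z up, the work surface at z = 0. Lengths are in mm, angles in rad, forces in N, time in s.
With the tool pointing down it reaches from about 300 to 875 mm from the base axis. Payload 6.4 kg.
Tool frame: the origin (TCP) lies midway between the tips of the shut fingers; the grasp point (between the pads) lies 19 mm behind it; z points along the fingers, y is the direction in which the jaws open and shut (so a half turn about z gives the same grasp; the last joint's range is limited). The gripper opens to 88 mm and grips with 3 to 60 N. Pads are 18 mm wide; open, the fingers measure 123 mm over their backs; the gripper's body (75 mm by 187 mm) begins 45 mm behind the grasp point.
Start: joints at [0.997, 0.181, 1.607, -0, 1.354, -0.206], TCP at [206.738, 536.563, 209.014] pointing down, gripper open.
Joint ranges: [-2.99, 2.99], [-0.89, 2.07], [0.3, 2.58], [-1.14, 4.28], [0, 2.63], [-3.12, 3.12]. Speed limits (rad/s): [2.57, 2.57, 3.01, 3.14, 3.14, 3.14].

INTERFACE

Orientations are given as a unit quaternion [x, y, z, w].
In Python, from cell import state, camera, camera_params, finish_job gives the robot as it stands.
- The arm moves only by the tool move_arm, never from a script. Its argument "steps" is one flat list of numbers, 6 for each row, row after row: the shift along the tool's x, y, z in cm, then the turn, a rotation vector about the tool's x, y, z in degrees. A call has 1 to 5 rows; each row shifts and turns the commanded pose from where the row before left it, along the tool's axes as they then stand; what a row does not reach is not made up. A row lasts 1/12 s, in which the tool goes at most 41.7 mm and 7.16 degrees, less where a joint would pass 70% of its speed; a pose out of reach is approached as far as the arm can. A call is refused whole if a number of a shift passes 4.17 or a number of a turn 7.16, either way. A call with a gripper value outside its range is refused whole. "claw" is the opening in per cent of the stroke, from 0 (shut) to 100 (fully open), set as the call begins (left out, the last holds). The fingers move at their own pace and stop on an object; the grip force is fixed at half the most. Time passes only in rows, so rows that do not move let the fingers close. It gives the time, the measured TCP pose, the force and the opening at its end, in the units of the state.
- state(): the state, without advancing time (a new reading comes with each control period).
- camera(name): name is "scene" or "top" or "wrist"; returns (picture, depth): 400x640x3 uint8, blue, green, red; 400x640 float32, mm along the optical axis (not along the pixel's ray), 0 where there is no reading.
- camera_params(name): a dict with "fovy" (degrees; the focal length in pixels is half the picture's height over the tangent of half this angle, whatever the lens; pixels are square), "cx", "cy" (the principal point, pixels), "k1" (the pictures are not rectified: a ray, as slopes to the right and down, at radius r is drawn at 1 + k1 r^2 times it, then the intrinsics apply), "world_from_camera" (4x4, takes a point from camera to world coordinates). Camera axes: x right, y down, z forward; pixel columns grow to the right and rows downward; lengths in mm; the calibration is good to about 2 mm. A picture is of the moment at which its call begins: read the wrist's pose just before it. camera_params takes no time and is no camera call; for the wrist camera it gives the pose at the moment of the call.
- finish_job(): hands the job in, once; it reports no verdict.
The state is a dict: "time_s": time; "qpos": joint angles; "dq": joint speeds; "joint_efforts": joint torques, N m; "ee_pos": TCP position; "eef_rot": TCP orientation; "wrist_force": force on the tool from outside, world axes, zero at the start; "wrist_torque": the same for the moment, N m; "finger_gap": finger opening in mm.
Only numpy, scipy, OpenCV 4.12 (cv2) and the standard library are available. Lean on these libraries where they do the work, as an engineer would, in place of code of your own. Each camera call takes 0.05 s, during which the arm holds its last target.

## Working session

There is one attempt and no reset: what is moved stays moved. The work goes in short steps, Python scripts to look and compute and a tool call to move; the robot and the scene stay as the last step left them, time stands still between calls to the robot, and variables do not carry over. Pictures are saved under pics/ and viewed, and the job is handed in when it is done.

Besides the shell and the picture viewer there is one more tool, called by a JSON object that holds its "fn" and its "kwargs". move_arm: Moves the arm, as the interface text tells. Its arguments: {"type":"object","properties":{"steps":{"type":"array","items":{"type":"number"}},"claw":{"type":"number"}},"required":["steps"]}

```bash
mkdir -p pics; ls; cat > h.py <<'E'
import numpy as np, cv2
from cell import state, camera, camera_params, finish_job
def grab(n,tag):
    P=camera_params(n); im,d=camera(n); cv2.imwrite(f'pics/{tag}.png',im); np.savez(f'pics/{tag}.npz',im=im,d=d,W=np.array(P['world_from_camera']),p=np.array([P['fovy'],P['cx'],P['cy'],P['k1']]))
    return im,d,P
class V:
    def __init__(s,tag):
        z=np.load(f'pics/{tag}.npz'); s.im=z['im'];s.d=z['d'];s.W=z['W'];fv,s.cx,s.cy,s.k=z['p'];s.f=200/np.tan(np.radians(fv)/2)
    def ray(s,u,v):
        x=(np.asarray(u,float)-s.cx)/s.f;y=(np.asarray(v,float)-s.cy)/s.f;a,b=x,y
        for _ in range(20):
            q=1+s.k*(a*a+b*b);a,b=x/q,y/q
        return np.stack([a,b,np.ones_like(a)],-1)
    def pt(s,u,v):  # by depth
        r=s.ray(u,v)*s.d[np.asarray(v,int),np.asarray(u,int)][...,None]
        return r@s.W[:3,:3].T+s.W[:3,3]
    def onz(s,u,v,z):
        r=s.ray(u,v)@s.W[:3,:3].T;o=s.W[:3,3];return o+r*((z-o[2])/r[...,2])[...,None]
    def cloud(s):
        v,u=np.mgrid[0:400,0:640];return s.pt(u,v)
    def proj(s,p):
        c=(np.asarray(p)-s.W[:3,3])@s.W[:3,:3];a=c[...,0]/c[...,2];b=c[...,1]/c[...,2];q=1+s.k*(a*a+b*b)
        return np.stack([s.cx+s.f*a*q,s.cy+s.f*b*q],-1)
E
python3 - <<'E'
from h import *
for n in('scene','top','wrist'):
    im,d,P=grab(n,n+'0');print(n,P['fovy'],P['k1'],np.round(P['world_from_camera'],2).tolist())
print(state())
E
```

```text
pics
scene 43.43832887912351 0.044059663118276284 [[-0.38, 0.81, -0.45, 1067.18], [0.92, 0.33, -0.2, 243.66], [-0.01, -0.49, -0.87, 1109.49], [0.0, 0.0, 0.0, 1.0]]
top 53.14518195415594 0.020443977981263142 [[0.02, -0.99, 0.15, 423.17], [-1.0, -0.02, -0.0, 24.61], [0.0, -0.15, -0.99, 1017.97], [0.0, 0.0, 0.0, 1.0]]
wrist 64.93054663626106 -0.0010815627793098795 [[0.36, 0.9, 0.26, 139.69], [0.93, -0.35, -0.1, 563.01], [-0.0, 0.27, -0.96, 383.66], [0.0, 0.0, 0.0, 1.0]]
{'time_s': 0.15, 'qpos': array([ 9.96676067e-01,  1.81370932e-01,  1.60768550e+00,  2.41939317e-05,
        1.35379929e+00, -2.06270833e-01]), 'dq': array([-0.00184418, -0.00240346, -0.00235418,  0.00346053,  0.00069516,
        0.00061875]), 'joint_efforts': array([ 9.73242313e-04, -4.34223318e+01, -3.42174625e+01,  7.02615757e-02,
        3.55639507e-02, -8.73970635e-05]), 'ee_pos': array([206.5126418 , 536.20437202, 208.36168303]), 'eef_rot': array([ 1.82892021e-01,  9.83132804e-01, -5.79571729e-04, -2.51139908e-04]), 'wrist_force': array([-0.04322458, -0.46962564, -0.30493352]), 'wrist_torque': array([-0.00683117, -0.01695853,  0.07023414]), 'finger_gap': 88.22612037352907}
```

View pics/scene0.png

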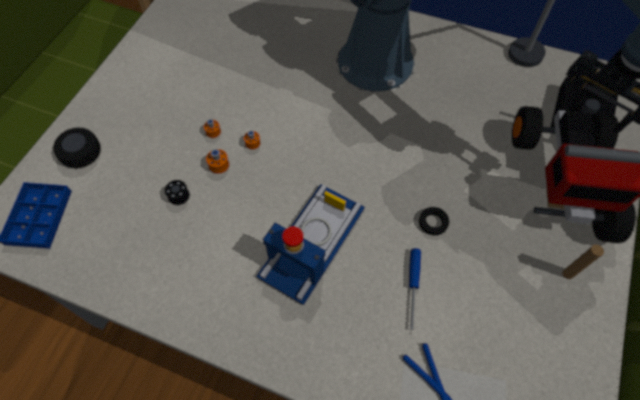

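View pics/top0.png

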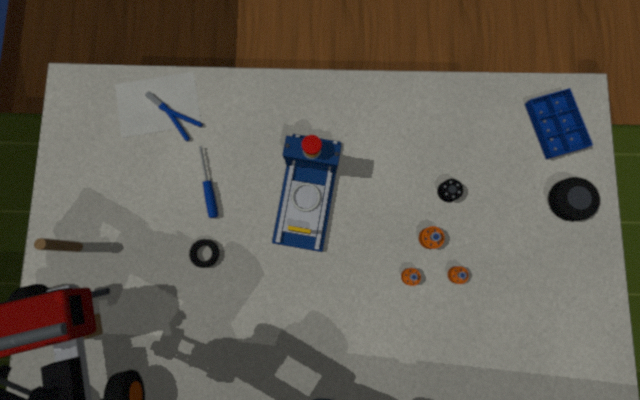

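View pics/wrist0.png

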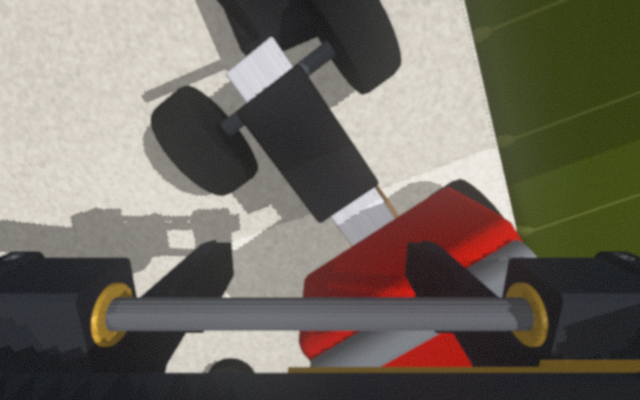

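Three orange wheels are visible. In the top view they are at (432,238), which looks largest, and at (412,276) and (459,274). The press knob is at (312,146), the nest at (307,197) and the yellow plate at (299,230). The red toy truck is under the gripper, on the left.

```bash
python3 - <<'E'
from h import *
for tag in('top0','scene0'):
    s=V(tag);C=s.cloud();hsv=cv2.cvtColor(s.im,cv2.COLOR_BGR2HSV)
    def blobs(m,name,mn=25):
        n,l,st,c=cv2.connectedComponentsWithStats(m.astype(np.uint8))
        for i in range(1,n):
            if st[i,4]<mn: continue
            p=C[l==i];z=np.percentile(p[:,2],[5,50,95])
            t=p[p[:,2]>z[2]-6]
            print(tag,name,st[i].tolist(),'med',np.median(p,0).round(1),'z',z.round(1),'top xy mid',((t[:,:2].max(0)+t[:,:2].min(0))/2).round(1),'ext',np.ptp(p[:,:2],axis=0).round(0))
    H,S,Vv=hsv[...,0],hsv[...,1],hsv[...,2]
    blobs((H>6)&(H<18)&(S>170)&(Vv>70),'orange')
    blobs(((H<5)|(H>175))&(S>170)&(Vv>70),'red')
    blobs((H>20)&(H<34)&(S>150)&(Vv>70),'yellow')
    if tag=='top0':
        for u,v in[(450,190),(204,253),(307,197),(325,160),(300,160),(290,200)]:print(u,v,s.pt(u,v).round(1))
        cv2.imwrite('pics/tc.png',cv2.resize(s.im[120:260,260:360],None,fx=5.5,fy=4.2*5.5/4.2/1.3) if 0 else cv2.resize(s.im[125:260,260:360],None,fx=4.4,fy=4.4,interpolation=cv2.INTER_CUBIC))
        cv2.imwrite('pics/tw.png',cv2.resize(s.im[170:300,380:490],None,fx=4.4,fy=4.4,interpolation=cv2.INTER_CUBIC))
E
```

```text
top0 orange [249, 0, 12, 10, 30] med [1655.5  343.6 -747.1] z [-754.9 -747.1 -742.2] top xy mid [1654.5  343.8] ext [50. 53.]
top0 orange [274, 0, 12, 12, 32] med [1646.2  214.5 -748.9] z [-757.  -748.9 -743.6] top xy mid [1649.8  215.6] ext [67. 53.]
top0 orange [349, 0, 17, 20, 72] med [1642.9 -156.2 -751.1] z [-757.3 -751.1 -745.2] top xy mid [1638.7 -151.2] ext [102.  77.]
top0 orange [367, 0, 13, 20, 51] med [1651.1 -228.5 -749.9] z [-758.  -749.9 -745.2] top xy mid [1642.3 -228. ] ext [106.  57.]
top0 orange [401, 0, 11, 8, 29] med [1684.9 -388.5 -751. ] z [-756.2 -751.  -742.9] top xy mid [1675.2 -384.3] ext [45. 50.]
top0 orange [433, 0, 13, 16, 60] med [1671.9 -545.5 -751.1] z [-757.9 -751.1 -743.3] top xy mid [1657.3 -541.4] ext [90. 58.]
top0 orange [513, 0, 8, 12, 32] med [1672.9 -917.7 -750.1] z [-758.1 -750.1 -745. ] top xy mid [1678.2 -915.8] ext [54. 33.]
top0 orange [551, 0, 39, 28, 172] med [ 1672.  -1171.6  -751.8] z [-759.7 -751.8 -744.5] top xy mid [ 1642.6 -1167.3] ext [144. 186.]
top0 orange [586, 0, 32, 18, 148] med [ 1670.2 -1312.6  -751.2] z [-759.3 -751.2 -
[... 11342 characters left out ...]
 z [-755.9 -750.8 -742.3] top xy mid [  967.1 -1071.1] ext [26. 25.]
scene0 orange [0, 301, 216, 99, 10175] med [1042.3 -717.9 -750.1] z [-757.8 -750.1 -742.1] top xy mid [1094.7 -405.3] ext [ 295. 1304.]
scene0 orange [217, 395, 11, 5, 27] med [ 958.6 -152.6 -750.8] z [-757.1 -750.8 -747.7] top xy mid [ 961.1 -147.7] ext [15. 35.]
scene0 red [566, 157, 74, 33, 1923] med [323.3 581.2 209.9] z [206.8 209.9 212.8] top xy mid [670.9 448. ] ext [792. 409.]
scene0 red [283, 227, 20, 19, 297] med [686.9  38.5 180.1] z [177.1 180.1 183.1] top xy mid [867.  130.6] ext [401. 226.]
scene0 yellow [325, 192, 20, 18, 174] med [512.4  66.9  62.8] z [35.1 62.8 69.4] top xy mid [784.  141.7] ext [566. 204.]
```

View pics/tc.png

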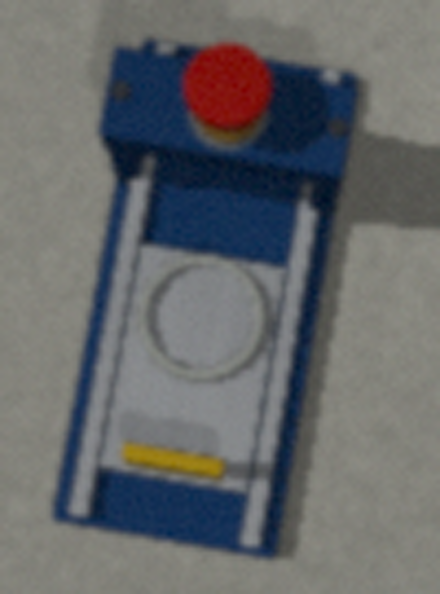

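View pics/tw.png

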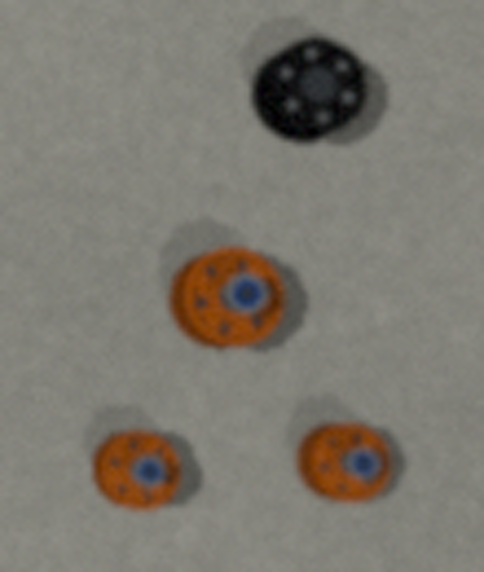

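```bash
cat >> h.py <<'E'
from scipy.spatial.transform import Rotation as R
def plan(x,y,z,yaw=None,vmax=4.0,ends=None):
    """rows from the measured pose to a tool-down target; yaw (deg) = heading of tool x"""
    s=state();p=np.array(s['ee_pos']);r=R.from_quat(s['eef_rot']);M=r.as_matrix()
    y0=np.degrees(np.arctan2(M[1,0],M[0,0]));yaw=y0 if yaw is None else yaw
    a=np.radians(yaw);X=np.array([np.cos(a),np.sin(a),0]);Z=np.array([0,0,-1.]);T=R.from_matrix(np.stack([X,np.cross(Z,X),Z],1))
    t=np.array([x,y,z],float);dr=(r.inv()*T).as_rotvec(degrees=True)
    n=int(max(1,np.ceil(np.linalg.norm(t-p)/10/vmax),np.ceil(np.linalg.norm(dr)/6.5)))
    print('at',p.round(1),'yaw',y0.round(2),'F',np.round(s['wrist_force'],1),'gap',round(s['finger_gap'],1),'t',round(s['time_s'],2))
    step=R.from_rotvec(dr/n,degrees=True);rr=r;out=[]
    for i in range(n):
        d=rr.inv().apply((t-p)/n)/10;out.append(np.r_[d,dr/n].round(2)+0.0);rr=rr*step
    for i in range(0,n,5):print([float(v) for v in np.concatenate(out[i:i+5])])
E
python3 - <<'E'
from h import *
plan(206,536,240)
plan(580,54,250,171.5)
E
```

```text
at [206.5 536.2 208.4] yaw 158.92 F [-0.  -0.5 -0.3] gap 88.2 t 0.15
[0.04, -0.04, -3.16, -0.07, -0.02, 0.0]
at [206.5 536.2 208.4] yaw 158.92 F [-0.  -0.5 -0.3] gap 88.2 t 0.15
[-3.26, -1.97, -0.26, 0.0, 0.0, -0.79, -3.23, -2.02, -0.26, 0.0, 0.0, -0.79, -3.21, -2.06, -0.26, 0.0, 0.0, -0.79, -3.18, -2.11, -0.26, 0.0, 0.0, -0.79, -3.15, -2.15, -0.26, 0.0, 0.0, -0.79]
[-3.12, -2.19, -0.26, 0.0, 0.0, -0.79, -3.09, -2.23, -0.26, 0.0, 0.0, -0.79, -3.06, -2.28, -0.26, 0.0, 0.0, -0.79, -3.03, -2.32, -0.26, 0.0, 0.0, -0.79, -2.99, -2.36, -0.26, 0.0, 0.0, -0.79]
[-2.96, -2.4, -0.26, 0.0, 0.0, -0.79, -2.93, -2.44, -0.26, 0.0, 0.0, -0.79, -2.89, -2.48, -0.26, 0.0, 0.0, -0.79, -2.86, -2.52, -0.26, 0.0, 0.0, -0.79, -2.83, -2.56, -0.26, 0.0, 0.0, -0.79]
[-2.79, -2.6, -0.26, 0.0, 0.0, -0.79]
```

{"fn": "move_arm", "kwargs": {"steps": [0,0,-4,0,0,0,-1.4,-3.7,0,0,0,0,-1.4,-3.7,0,0,0,0,-1.4,-3.7,0,0,0,0,-1.4,-3.7,0,0,0,0]}}

```text
time_s: 0.57
ee_pos: [205.2, 376.7, 248.6]
eef_rot: [0.182, 0.983, -0.0, -0.0]
wrist_force: [0.4, -0.3, 0.6]
finger_gap: 88.0
```

```bash
python3 - <<'E'
from h import *
plan(580,54,250,171.5)
E
```

```text
at [205.2 376.7 248.6] yaw 158.98 F [ 0.4 -0.3  0.6] gap 88.0 t 0.57
[-3.58, -1.28, -0.01, 0.0, 0.0, -0.96, -3.56, -1.34, -0.01, 0.0, 0.0, -0.96, -3.54, -1.4, -0.01, 0.0, 0.0, -0.96, -3.51, -1.46, -0.01, 0.0, 0.0, -0.96, -3.49, -1.52, -0.01, 0.0, 0.0, -0.96]
[-3.46, -1.58, -0.01, 0.0, 0.0, -0.96, -3.43, -1.64, -0.01, 0.0, 0.0, -0.96, -3.41, -1.69, -0.01, 0.0, 0.0, -0.96, -3.38, -1.75, -0.01, 0.0, 0.0, -0.96, -3.35, -1.81, -0.01, 0.0, 0.0, -0.96]
[-3.32, -1.86, -0.01, 0.0, 0.0, -0.96, -3.28, -1.92, -0.01, 0.0, 0.0, -0.96, -3.25, -1.97, -0.01, 0.0, 0.0, -0.96]
```

{"fn": "move_arm", "kwargs": {"steps": [-3.58,-1.28,0,0,0,-0.96,-3.56,-1.34,0,0,0,-0.96,-3.54,-1.4,0,0,0,-0.96,-3.51,-1.46,0,0,0,-0.96,-3.49,-1.52,0,0,0,-0.96]}}

```text
time_s: 0.98
ee_pos: [350.8, 252.7, 249.2]
eef_rot: [0.141, 0.99, 0.0, 0.0]
wrist_force: [0.7, 0.5, -0.9]
finger_gap: 88.0
```

{"fn": "move_arm", "kwargs": {"steps": [-3.46,-1.58,0,0,0,-0.96,-3.43,-1.64,0,0,0,-0.96,-3.41,-1.69,0,0,0,-0.96,-3.38,-1.75,0,0,0,-0.96,-3.35,-1.81,0,0,0,-0.96]}}

```text
time_s: 1.4
ee_pos: [494.9, 128.2, 248.8]
eef_rot: [0.1, 0.995, 0.0, -0.0]
wrist_force: [0.2, 1.3, -0.2]
finger_gap: 87.9
```

{"fn": "move_arm", "kwargs": {"steps": [-3.32,-1.86,0,0,0,-0.96,-3.28,-1.92,0,0,0,-0.96,-3.25,-1.97,0,0,0,-0.96,0,0,0,0,0,0,0,0,0,0,0,0]}}

```text
time_s: 1.82
ee_pos: [580.7, 53.8, 247.8]
eef_rot: [0.076, 0.997, 0.0, -0.001]
wrist_force: [-0.7, -0.3, 0.1]
finger_gap: 87.9
```

```bash
python3 - <<'E'
from h import *
plan(580,54,250,171.5)
grab('wrist','wn')
plan(503,-254,200,171.5)
E
```

```text
at [580.7  53.8 247.8] yaw 171.24 F [-0.7 -0.3  0.1] gap 87.9 t 1.82
[0.07, 0.0, -0.22, 0.0, -0.12, -0.26]
at [579.9  55.  248.1] yaw 171.32 F [-0.8 -0.5 -0.7] gap 88.0 t 1.87
[0.33, -3.52, 0.53, 0.0, -0.01, -0.02, 0.33, -3.52, 0.53, 0.0, -0.01, -0.02, 0.33, -3.52, 0.53, 0.0, -0.01, -0.02, 0.33, -3.52, 0.53, 0.0, -0.01, -0.02, 0.33, -3.52, 0.53, 0.0, -0.01, -0.02]
[0.33, -3.52, 0.53, 0.0, -0.01, -0.02, 0.33, -3.52, 0.53, 0.0, -0.01, -0.02, 0.33, -3.52, 0.53, 0.0, -0.01, -0.02, 0.34, -3.52, 0.53, 0.0, -0.01, -0.02]
```

View pics/wn.png

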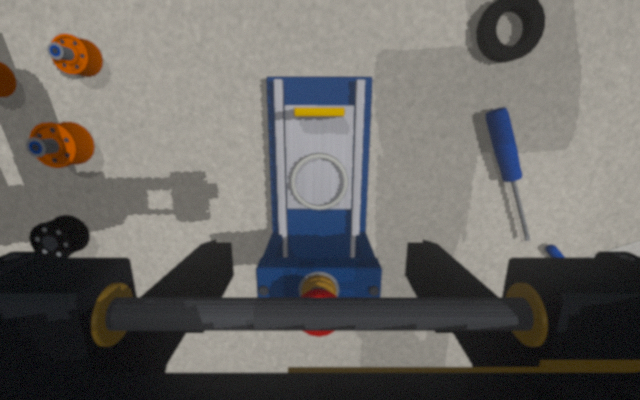

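The view shows the nest ring at about (318,181), the yellow plate at about (319,112), the knob behind the gripper rod at (318,325), and the press almost square to the image.

```bash
python3 - <<'E'
from h import *
s=V('wn');C=s.cloud()
cv2.imwrite('pics/wn1.png',cv2.resize(s.im[70:250,255:385],None,fx=4.4,fy=3.3,interpolation=cv2.INTER_CUBIC))
m=np.zeros((400,640),bool)
hsv=cv2.cvtColor(s.im,cv2.COLOR_BGR2HSV);H,S,Vv=[hsv[...,i] for i in range(3)]
yl=(H>20)&(H<34)&(S>150)&(Vv>100);yl[240:]=0;yl[:,:250]=0
p=C[yl];print('yellow z',np.percentile(p[:,2],[5,50,95]).round(1));t=p[p[:,2]>np.percentile(p[:,2],50)-6]
print('top centre',((t.min(0)+t.max(0))/2).round(1),t.mean(0).round(1),np.ptp(t,axis=0).round(1))
# tray surfaces
print('tray z',np.median(C[195:205,300:335].reshape(-1,3)[:,2]),'nest floor',np.median(C[170:192,308:328].reshape(-1,3)[:,2]),'base',np.median(C[82:100,290:350].reshape(-1,3)[:,2]),'crosshead',np.median(C[280:290,270:290].reshape(-1,3)[:,2]),'table',np.median(C[150:180,400:450].reshape(-1,3)[:,2]))
E
```

```text
yellow z [65.2 66.7 68. ]
top centre [506.7  66.1 243.7] [506.8  66.2  68.5] [ 15.1  53.4 359.3]
tray z 28.001165761030137 nest floor 27.65722369823311 base 15.750617274878465 crosshead 133.7288969162614 table -0.31568058097153084
```

View pics/wn1.png

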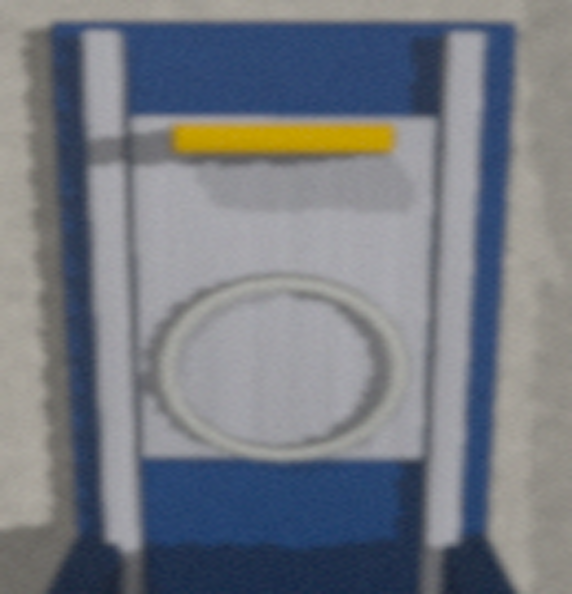

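```bash
python3 - <<'E'
from h import *
s=V('wn')
c=lambda a,b:(255+a/4.4-.4,70+b/3.3-.4)
for n,(a,b),z in[('ringL',(158,368),36),('ringR',(408,368),36),('ringT',(283,272),36),('ringB',(283,460),36),
 ('plTL',(173,125),67),('plTR',(395,125),67),('baseL1',(52,25),16),('baseL2',(76,500),16),('baseR1',(515,25),16),('baseR2',(489,500),16),
 ('trL1',(132,117),28),('trL2',(144,458),28),('trR1',(437,117),28),('trR2',(423,458),28)]:
    u,v=c(a,b);print(n,round(u,1),round(v,1),s.onz(u,v,z).round(1))
E
```

```text
ringL 290.5 181.1 [583.9  18.6  36. ]
ringR 347.3 181.1 [594.8  89.   36. ]
ringT 318.9 152.0 [553.5  59.3  36. ]
ringB 318.9 209.0 [625.5  48.2  36. ]
plTL 293.9 107.5 [498.5  40.4  67. ]
plTR 344.4 107.5 [506.9  94.4  67. ]
baseL1 266.4 77.2 [457.3  10.   16. ]
baseL2 271.9 221.1 [638.7 -18.9  16. ]
baseR1 371.6 77.2 [476.6 135.7  16. ]
baseR2 365.7 221.1 [658.3 108.   16. ]
trL1 284.6 105.1 [492.8  27.   28. ]
trL2 287.3 208.4 [620.7   7.   28. ]
trR1 353.9 105.1 [505.5 109.3  28. ]
trR2 350.7 208.4 [633.4  89.3  28. ]
```

{"fn": "move_arm", "kwargs": {"steps": [0.33,-3.52,0.5,0,0,0,0.33,-3.52,0.5,0,0,0,0.33,-3.52,0.5,0,0,0,0.33,-3.52,0.5,0,0,0,0.33,-3.52,0.5,0,0,0]}}

```text
time_s: 2.28
ee_pos: [536.5, -115.7, 224.2]
eef_rot: [0.074, 0.997, 0.0, 0.0]
wrist_force: [0.1, 0.1, -0.5]
finger_gap: 88.1
```

{"fn": "move_arm", "kwargs": {"steps": [0.33,-3.52,0.5,0,0,0,0.33,-3.52,0.5,0,0,0,0.33,-3.52,0.5,0,0,0,0.33,-3.52,0.5,0,0,0,0,0,0,0,0,0]}}

```text
time_s: 2.7
ee_pos: [501.4, -256.9, 203.4]
eef_rot: [0.077, 0.997, -0.001, -0.001]
wrist_force: [-0.1, -1.0, -0.2]
finger_gap: 88.1
```

```bash
python3 - <<'E'
from h import *
plan(503,-254,200,171.15)
grab('wrist','ww')
plan(503,-254,200,171.15)
E
```

```text
at [ 501.4 -256.9  203.4] yaw 171.21 F [-0.1 -1.  -0.2] gap 88.1 t 2.7
[-0.11, 0.31, 0.33, -0.09, -0.06, 0.06]
at [ 502.2 -254.4  203.7] yaw 171.23 F [-0.4 -0.2  0.5] gap 87.9 t 2.75
[-0.07, 0.05, 0.37, 0.01, -0.05, 0.08]
```

View pics/ww.png

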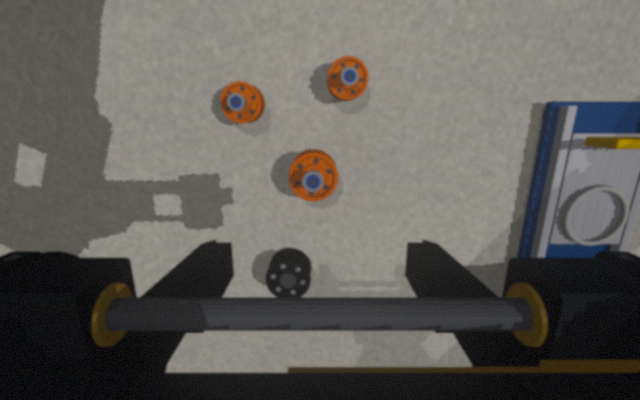

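```bash
python3 - <<'E'
from h import *
s=V('ww');hsv=cv2.cvtColor(s.im,cv2.COLOR_BGR2HSV);H,S,Vv=[hsv[...,i] for i in range(3)]
cv2.imwrite('pics/ww1.png',cv2.resize(s.im[140:212,276:350],None,fx=8,fy=8,interpolation=cv2.INTER_CUBIC))
C=s.cloud()[140:212,276:350].reshape(-1,3)
top=C[(C[:,2]>32)&(C[:,2]<41)];print(len(top),'rim top: mid',((np.percentile(top,1,0)+np.percentile(top,99,0))/2).round(1),np.ptp(top,axis=0).round(1),np.median(top[:,2]))
sl=C[C[:,2]>45];print(len(sl),'sleeve',((sl.min(0)+sl.max(0))/2).round(1),np.ptp(sl,axis=0).round(1),np.percentile(sl[:,2],95))
st=sl[sl[:,2]>np.percentile(sl[:,2],90)-4];print(((st.min(0)+st.max(0))/2).round(1),st.mean(0).round(1))
E
```

```text
1450 rim top: mid [ 495.  -262.1   34.7] [55.6 55.   9. ] 34.52673404315442
381 sleeve [ 468.8 -258.9  217.6] [ 75.9  28.6 322.5] 378.83338374111383
[ 468.8 -258.9  217.6] [ 491.5 -261.2   76.9]
```

View pics/ww1.png

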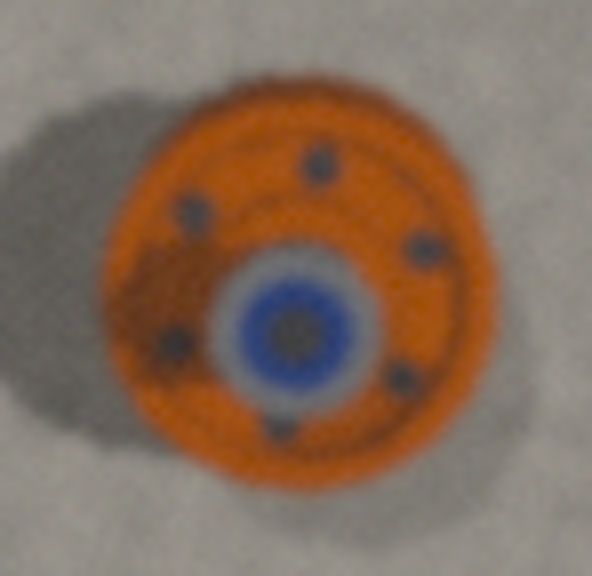

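```bash
python3 - <<'E'
from h import *
s=V('ww')
print(s.onz(313.25,175.7,36).round(1),s.onz(312.6,180.8,59.5).round(1))
for a,b in[(105,289),(498,289),(301,88),(301,490)]:print(s.onz(276+a/8-.44,140+b/8-.44,36).round(1))
t=V('top0');print(t.onz(432.3+1,236.2,36))
plan(495.5,-262,110,171.15);plan(495.5,-262,15,171.15)
E
```

```text
[ 494.1 -261.1   36. ] [ 495.  -261.5   59.5]
[ 490. -288.   36.]
[ 498.3 -234.3   36. ]
[ 466.9 -256.8   36. ]
[ 522.5 -265.7   36. ]
[ 499.04234315 -263.07174392   36.        ]
at [ 502.2 -254.4  203.7] yaw 171.23 F [-0.4 -0.2  0.5] gap 87.9 t 2.75
[0.18, -0.29, 3.12, 0.0, -0.02, 0.03, 0.18, -0.29, 3.12, 0.0, -0.02, 0.03, 0.18, -0.28, 3.12, 0.0, -0.02, 0.03]
at [ 502.2 -254.4  203.7] yaw 171.23 F [-0.4 -0.2  0.5] gap 87.9 t 2.75
[0.11, -0.17, 3.77, 0.0, -0.01, 0.02, 0.11, -0.17, 3.77, 0.0, -0.01, 0.02, 0.11, -0.17, 3.77, 0.0, -0.01, 0.02, 0.11, -0.17, 3.77, 0.0, -0.01, 0.02, 0.11, -0.17, 3.77, 0.0, -0.01, 0.02]
```

{"fn": "move_arm", "kwargs": {"steps": [0.22,-0.27,3.3,0,0,0,0.22,-0.27,3.3,0,0,0,0.22,-0.26,3.3,0,0,0,0,0,2,0,0,0,0,0,0,0,0,0]}}

```text
time_s: 3.17
ee_pos: [493.1, -255.7, 80.6]
eef_rot: [0.074, 0.997, 0.003, -0.003]
wrist_force: [-0.2, 0.0, -0.5]
finger_gap: 88.3
```

```bash
python3 - <<'E'
from h import *
grab('wrist','ww2')
plan(494.7,-261.4,12,171.15)
E
```

```text
at [ 494.7 -257.    83.3] yaw 171.51 F [-0.8  0.  -0.3] gap 87.9 t 3.22
[-0.05, -0.23, 3.56, 0.09, -0.12, 0.18, -0.04, -0.22, 3.57, 0.09, -0.12, 0.18]
```

View pics/ww2.png

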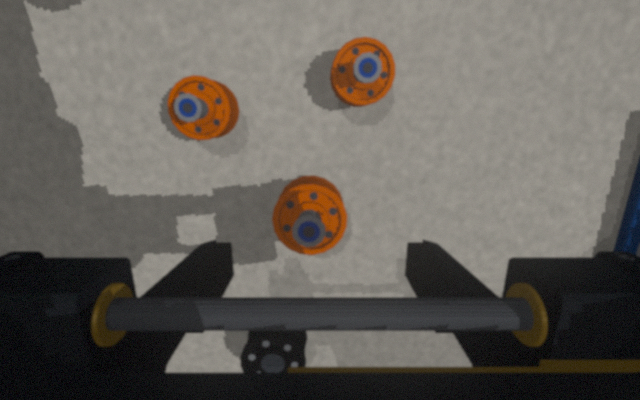

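The rim top's centre is at about (310.5,222), roughly 10 px left of the midline between the fingers at 320.

```bash
python3 - <<'E'
from h import *
s=V('ww2')
cv2.imwrite('pics/ww3.png',cv2.resize(s.im[165:265,260:360],None,fx=6,fy=6,interpolation=cv2.INTER_CUBIC))
print(s.onz(310.5,220,36).round(1),s.proj([494.7,-257,36]),s.proj([494.7,-257,83]))
E
```

```text
[ 495.4 -260.8   36. ] [315.47674305 218.3101011 ] [315.07738649 242.99885477]
```

View pics/ww3.png

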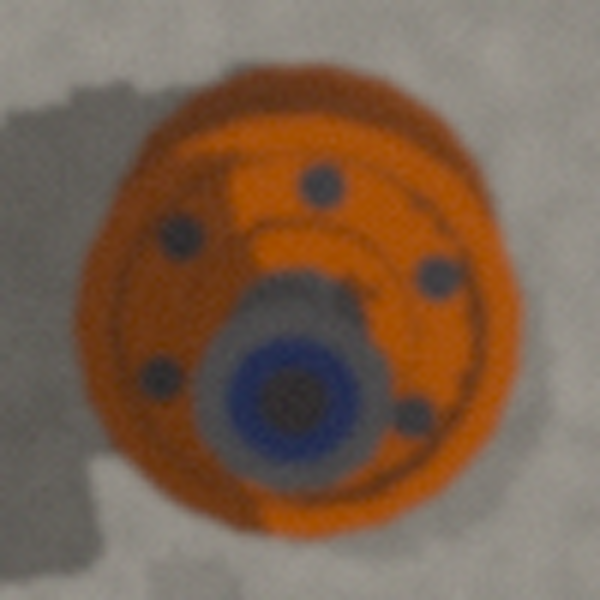

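```bash
python3 - <<'E'
from h import *
P=camera_params('wrist');s=state();W=np.array(P['world_from_camera']);r=R.from_quat(s['eef_rot'])
print(P['cx'],P['cy'],r.inv().apply(W[:3,3]-s['ee_pos']).round(1),(r.inv()*R.from_matrix(W[:3,:3])).as_matrix().round(3))
for t in('wn','ww'):
  v=V(t);print(t,v.W.round(3)[:3,3])
E
```

```text
318.9639533995919 203.8050556704461 [  71.8    1.1 -175.4] [[-0.    -0.962 -0.274]
 [ 1.    -0.     0.001]
 [-0.001 -0.274  0.962]]
wn [510.275  65.834 423.348]
ww [ 430.864 -244.602  378.833]
```

{"fn": "move_arm", "kwargs": {"steps": [0,-0.2,2,0,0,0,0,-0.2,2,0,0,0,0,0,2,0,0,0,0,0,1,0,0,0,0,0,0,0,0,0]}}

```text
time_s: 3.63
ee_pos: [495.2, -263.0, 14.7]
eef_rot: [0.074, 0.997, 0.001, -0.001]
wrist_force: [0.4, -0.1, 0.3]
finger_gap: 88.1
```

```bash
python3 - <<'E'
from h import *
plan(494.7,-261.4,12,171.15)
E
```

```text
at [ 495.2 -263.    14.7] yaw 171.47 F [ 0.4 -0.1  0.3] gap 88.1 t 3.63
[0.07, 0.15, 0.27, 0.06, -0.07, 0.32]
```

Close the gripper at this height, tips about 13 mm up. A small tilt reading is within noise.

{"fn": "move_arm", "kwargs": {"steps": [0,0,0.2,0,0,0.3,0,0,0,0,0,0,0,0,0,0,0,0,0,0,0,0,0,0,0,0,0,0,0,0], "claw": 30}}

```text
time_s: 4.05
ee_pos: [495.8, -264.7, 13.9]
eef_rot: [0.078, 0.997, -0.0, 0.001]
wrist_force: [-0.2, 0.2, -0.4]
finger_gap: 56.7
```

{"fn": "move_arm", "kwargs": {"steps": [0,0,0,0,0,0,0,0,0,0,0,0,0,0,0,0,0,0,0,0,0,0,0,0,0,0,0,0,0,0], "claw": 30}}

```text
time_s: 4.47
ee_pos: [495.2, -264.3, 13.0]
eef_rot: [0.078, 0.997, 0.0, -0.0]
wrist_force: [-0.4, -1.1, -0.0]
finger_gap: 26.9
```

```bash
python3 - <<'E'
from h import *
grab('wrist','wg')
plan(494.7,-261.4,120,171.15)
E
```

```text
at [ 495.2 -264.3   12.9] yaw 171.1 F [-0.9 -0.   0.3] gap 26.7 t 4.52
[0.03, 0.09, -3.57, 0.0, 0.0, -0.02, 0.03, 0.09, -3.57, 0.0, 0.0, -0.02, 0.03, 0.09, -3.57, 0.0, 0.0, -0.02]
```

View pics/wg.png

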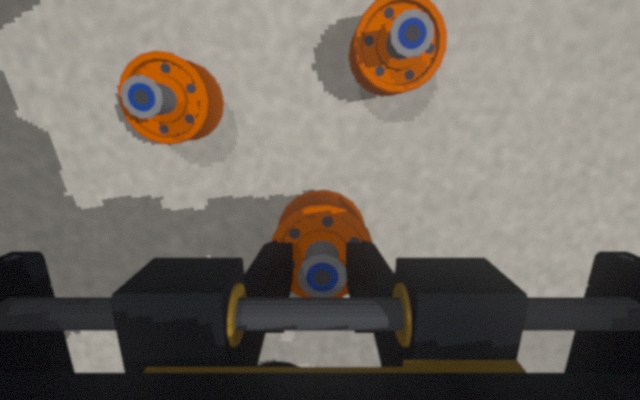

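The gap is 26.7 mm, which is just the opening I commanded. The fingers met nothing solid, and the wheel (rim from u 275 to 372) seems to sit ahead of the fingers. I'll work out where it is.

```bash
python3 - <<'E'
from h import *
s=V('wg')
for z in(0,13,36,60):print(z,s.proj([495.2,-264,z]).round(1))
print('sleeve',s.onz(322,276,59.5).round(1))
C=s.cloud()
for v in(195,205,215,225,235):print(v,s.pt(322,v).round(1))
print(s.pt(322,276).round(1),s.pt(310,240).round(1),s.pt(270,250),s.pt(370,250))
cv2.imwrite('pics/wg1.png',cv2.resize(s.im[170:330,240:400],None,fx=3.7,fy=3.7,interpolation=cv2.INTER_CUBIC))
grab('scene','sg')
t=V('sg');cv2.imwrite('pics/sg1.png',cv2.resize(t.im[90:210,130:300],None,fx=4.5,fy=4.5,interpolation=cv2.INTER_CUBIC))
E
```

```text
0 [317.6 231. ]
13 [317.5 238.7]
36 [317.3 255.3]
60 [317.1 278. ]
sleeve [ 494.8 -261.7   59.5]
195 [ 469.8 -257.3    9.5]
205 [ 468.4 -257.4   35.4]
215 [ 474.3 -258.3   33.3]
225 [ 479.8 -259.1   33.1]
235 [ 484.5 -259.9   35.4]
[ 495.1 -261.7   58.9] [ 486.  -266.4   36.1] [ 480.29362635 -283.60201443   55.19630097] [ 487.19978069 -238.21909406   55.66434988]
```

View pics/wg1.png

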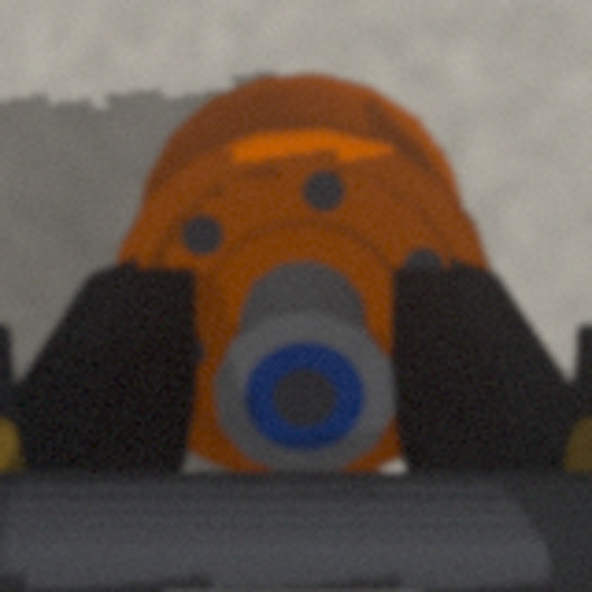

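View pics/sg1.png

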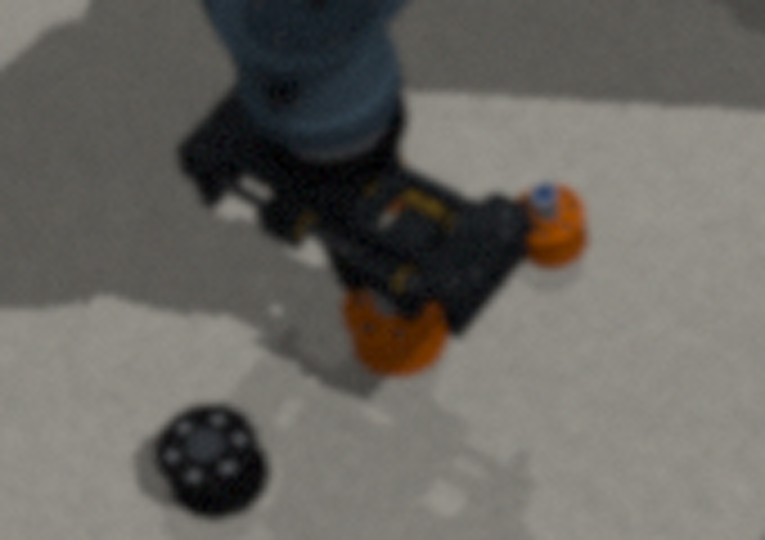

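```bash
python3 - <<'E'
from h import *
for t,us in(('wg',(265,280,288,360)),('ww2',(180,222,420)),):
  s=V(t);P=s.W
  for u in us:
    print(t,u,[(v,s.pt(u,v).round(0).tolist()) for v in range(232,332,8)])
print(state()['ee_pos'],state()['finger_gap'])
E
```

```text
wg 265 [(232, [491.0, -297.0, -0.0]), (240, [496.0, -299.0, -0.0]), (248, [424.0, -252.0, 188.0]), (256, [480.0, -285.0, 62.0]), (264, [480.0, -283.0, 70.0]), (272, [482.0, -283.0, 74.0]), (280, [482.0, -282.0, 79.0]), (288, [482.0, -281.0, 85.0]), (296, [485.0, -282.0, 87.0]), (304, [466.0, -272.0, 122.0]), (312, [467.0, -272.0, 123.0]), (320, [469.0, -272.0, 124.0]), (328, [470.0, -272.0, 125.0])]
wg 280 [(232, [479.0, -281.0, 36.0]), (240, [484.0, -282.0, 34.0]), (248, [482.0, -280.0, 50.0]), (256, [482.0, -279.0, 59.0]), (264, [482.0, -278.0, 67.0]), (272, [483.0, -277.0, 74.0]), (280, [483.0, -276.0, 80.0]), (288, [483.0, -276.0, 85.0]), (296, [485.0, -276.0, 88.0]), (304, [467.0, -268.0, 121.0]), (312, [468.0, -268.0, 123.0]), (320, [469.0, -268.0, 124.0]), (328, [471.0, -269.0, 125.0])]
wg 288 [(232, [481.0, -277.0, 33.0]), (240, [485.0, -278.0, 33.0]), (248, [483.0, -276.0, 50.0]), (256, [483.0, -275.0, 59.0]), (264, [485.0, -275.0, 63.0]), (272, [489.0, -276.0, 63.0]), (280, [493.0, -277.0, 63.0]), (288, [497.0, -278.0, 63.0]), (296, [500.0, -278.0, 64.0]), (304, [467.0, -26
[... 1098 characters left out ...]
0, 127.0]), (280, [488.0, -299.0, 127.0]), (288, [492.0, -300.0, 127.0]), (296, [568.0, -356.0, -1.0]), (304, [463.0, -274.0, 190.0]), (312, [464.0, -274.0, 191.0]), (320, [466.0, -274.0, 192.0]), (328, [468.0, -275.0, 192.0])]
ww2 420 [(232, [532.0, -171.0, -0.0]), (240, [540.0, -171.0, -0.0]), (248, [490.0, -206.0, 118.0]), (256, [490.0, -208.0, 126.0]), (264, [492.0, -210.0, 131.0]), (272, [495.0, -210.0, 132.0]), (280, [499.0, -210.0, 131.0]), (288, [502.0, -211.0, 133.0]), (296, [506.0, -211.0, 133.0]), (304, [470.0, -227.0, 190.0]), (312, [471.0, -227.0, 191.0]), (320, [473.0, -228.0, 192.0]), (328, [475.0, -228.0, 193.0])]
[ 495.175922   -264.31485176   12.93562278] 26.462501890728685
```

```bash
python3 - <<'E'
from h import *
t=V('sg');C=t.cloud()
# dark pixels near gripper: list points by height within a 90mm box round the TCP
g=cv2.cvtColor(t.im,cv2.COLOR_BGR2GRAY)
m=(np.abs(C[...,0]-495)<60)&(np.abs(C[...,1]+262)<110)&(C[...,2]>8)&(C[...,2]<200)
o=np.zeros((400,640,3),np.uint8);zz=np.clip(C[...,2]/200*170,0,170).astype(np.uint8)
o[...,0]=170-zz;o[...,1]=220;o[...,2]=220;o=cv2.cvtColor(o,cv2.COLOR_HSV2BGR);o[~m]=t.im[~m]
cv2.imwrite('pics/sgz.png',np.hstack([cv2.resize(x[110:190,180:270],None,fx=4.4,fy=6,interpolation=cv2.INTER_NEAREST) for x in(t.im,o)]))
for v in range(146,178,3):print(v,[tuple(C[v,u].round(0).astype(int)) for u in range(205,242,5)])
E
```

```text
146 [(np.int64(503), np.int64(-282), np.int64(82)), (np.int64(524), np.int64(-247), np.int64(130)), (np.int64(519), np.int64(-237), np.int64(128)), (np.int64(526), np.int64(-216), np.int64(148)), (np.int64(523), np.int64(-204), np.int64(150)), (np.int64(517), np.int64(-195), np.int64(148)), (np.int64(513), np.int64(-183), np.int64(150)), (np.int64(508), np.int64(-173), np.int64(148))]
149 [(np.int64(503), np.int64(-285), np.int64(68)), (np.int64(534), np.int64(-241), np.int64(133)), (np.int64(529), np.int64(-231), np.int64(133)), (np.int64(524), np.int64(-220), np.int64(131)), (np.int64(529), np.int64(-202), np.int64(148)), (np.int64(527), np.int64(-189), np.int64(152)), (np.int64(522), np.int64(-179), np.int64(151)), (np.int64(511), np.int64(-173), np.int64(139))]
152 [(np.int64(499), np.int64(-292), np.int64(46)), (np.int64(532), np.int64(-246), np.int64(116)), (np.int64(535), np.int64(-228), np.int64(129)), (np.int64(527), np.int64(-221), np.int64(122)), (np.int64(539), np.int64(-196), np.int64(152)), (np.int64(533), np.int64(-186), np.int64(150)), (np.int64(528), np.int64(-176), 
[... 2396 characters left out ...]
, (np.int64(527), np.int64(-273), np.int64(-2)), (np.int64(525), np.int64(-258), np.int64(4)), (np.int64(521), np.int64(-245), np.int64(5)), (np.int64(514), np.int64(-236), np.int64(0)), (np.int64(509), np.int64(-223), np.int64(1)), (np.int64(502), np.int64(-213), np.int64(-3)), (np.int64(500), np.int64(-198), np.int64(3))]
176 [(np.int64(540), np.int64(-280), np.int64(-2)), (np.int64(538), np.int64(-266), np.int64(3)), (np.int64(532), np.int64(-255), np.int64(1)), (np.int64(528), np.int64(-242), np.int64(3)), (np.int64(523), np.int64(-231), np.int64(1)), (np.int64(517), np.int64(-219), np.int64(0)), (np.int64(511), np.int64(-208), np.int64(-1)), (np.int64(508), np.int64(-195), np.int64(1))]
```

View pics/sgz.png

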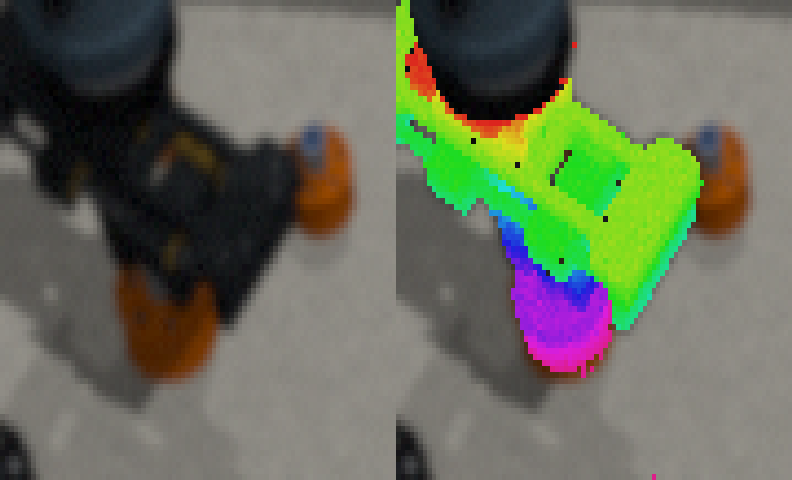

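The depth maps from both cameras show the fingertips at z≈45 and the body's underside at about 107. That is some 30 mm higher than the reported TCP implies, so the fingers closed above the rim and the wheel was not touched. I'll open, then go lower and check by camera.

{"fn": "move_arm", "kwargs": {"steps": [0,0,0,0,0,0,0,0,0,0,0,0,0,0,0,0,0,0,0,0,0,0,0,0,0,0,0,0,0,0], "claw": 100}}

```text
time_s: 4.98
ee_pos: [495.2, -264.4, 13.0]
eef_rot: [0.078, 0.997, 0.0, -0.0]
wrist_force: [-1.0, -0.1, -0.4]
finger_gap: 57.3
```

{"fn": "move_arm", "kwargs": {"steps": [0,0,0,0,0,0,0,0,0,0,0,0,0,0,0,0,0,0,0,0,0,0,0,0,0,0.1,0,0,0,0], "claw": 100}}

```text
time_s: 5.4
ee_pos: [495.4, -263.5, 13.0]
eef_rot: [0.078, 0.997, -0.0, 0.0]
wrist_force: [0.6, -0.4, 0.1]
finger_gap: 88.2
```

{"fn": "move_arm", "kwargs": {"steps": [0,0,0.4,0,0,0,0,0,0.4,0,0,0,0,0,0.4,0,0,0,0,0,0.4,0,0,0,0,0,0.4,0,0,0]}}

```text
time_s: 5.82
ee_pos: [495.2, -263.2, -7.6]
eef_rot: [0.078, 0.997, 0.0, -0.0]
wrist_force: [0.3, -0.4, -0.3]
finger_gap: 87.6
```

```bash
python3 - <<'E'
from h import *
grab('wrist','wg2');plan(494.7,-261.4,-18,171.15)
s=V('wg2')
for u in (150,170,190,205,430,450,480):
    print(u,[(v,s.pt(u,v).round(0).tolist()) for v in range(226,290,8)])
E
```

```text
at [ 494.7 -262.9   -8.4] yaw 171.1 F [-0.6  0.4 -0.5] gap 88.2 t 5.87
[0.02, 0.14, 0.96, 0.05, -0.08, -0.05]
150 [(226, [470.0, -355.0, 0.0]), (234, [475.0, -357.0, -1.0]), (242, [479.0, -358.0, -1.0]), (250, [485.0, -360.0, -1.0]), (258, [489.0, -361.0, -1.0]), (266, [494.0, -362.0, -0.0]), (274, [499.0, -364.0, -1.0]), (282, [504.0, -366.0, -0.0])]
170 [(226, [472.0, -344.0, -1.0]), (234, [477.0, -346.0, -1.0]), (242, [481.0, -346.0, 0.0]), (250, [486.0, -348.0, -1.0]), (258, [491.0, -349.0, 0.0]), (266, [496.0, -351.0, -0.0]), (274, [475.0, -318.0, 57.0]), (282, [476.0, -316.0, 62.0])]
190 [(226, [474.0, -333.0, -1.0]), (234, [478.0, -334.0, -0.0]), (242, [483.0, -335.0, 1.0]), (250, [488.0, -337.0, -0.0]), (258, [475.0, -316.0, 43.0]), (266, [476.0, -313.0, 50.0]), (274, [478.0, -312.0, 54.0]), (282, [477.0, -309.0, 61.0])]
205 [(226, [475.0, -324.0, 0.0]), (234, [480.0, -326.0, -1.0]), (242, [475.0, -315.0, 26.0]), (250, [476.0, -312.0, 34.0]), (258, [477.0, -310.0, 41.0]), (266, [478.0, -308.0, 48.0]), (274, [478.0, -306.0, 54.0]), (282, [481.0, -306.0, 56.0])]
430 [(226, [494.0, -198.0, 0.0]), (234, [499.0, -199.0, 0.0]), (242, [492.0, -207.0, 26.0]), (250, [492.0, -210.0, 35.0]), (258, [424.0, -251.0, 168.0]), (266, [493.0, -214.0, 47.0]), (274, [494.0, -216.0, 52.0]), (282, [497.0, -216.0, 53.0])]
450 [(226, [496.0, -187.0, -0.0]), (234, [501.0, -187.0, 0.0]), (242, [507.0, -187.0, -2.0]), (250, [511.0, -188.0, 0.0]), (258, [492.0, -204.0, 44.0]), (266, [493.0, -207.0, 50.0]), (274, [493.0, -209.0, 55.0]), (282, [493.0, -211.0, 61.0])]
480 [(226, [499.0, -170.0, -0.0]), (234, [504.0, -170.0, -0.0]), (242, [509.0, -170.0, -1.0]), (250, [514.0, -170.0, -0.0]), (258, [519.0, -170.0, -1.0]), (266, [524.0, -171.0, 0.0]), (274, [529.0, -171.0, -0.0]), (282, [493.0, -201.0, 64.0])]
```

View pics/wg2.png

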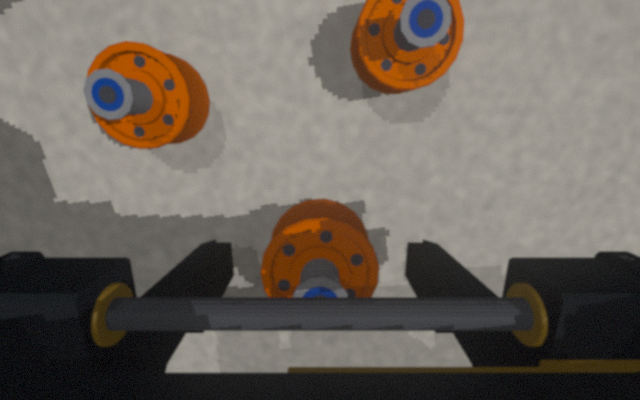

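{"fn": "move_arm", "kwargs": {"steps": [0,0.1,0.4,0,0,0,0,0,0.4,0,0,0,0,0,0.3,0,0,0,0,0,0.2,0,0,0,0,0,0,0,0,0]}}

```text
time_s: 6.28
ee_pos: [495.2, -262.1, -20.6]
eef_rot: [0.078, 0.997, 0.0, -0.0]
wrist_force: [-0.2, 0.9, -0.7]
finger_gap: 88.0
```

{"fn": "move_arm", "kwargs": {"steps": [0,0,0,0,0,0,0,0,0,0,0,0,0,0,0,0,0,0,0,0,0,0,0,0,0,0,0,0,0,0], "claw": 50}}

```text
time_s: 6.7
ee_pos: [495.7, -262.5, -19.8]
eef_rot: [0.077, 0.997, -0.0, 0.0]
wrist_force: [0.3, -0.1, 0.6]
finger_gap: 57.0
```

{"fn": "move_arm", "kwargs": {"steps": [0,0,0,0,0,0,0,0,0,0,0,0,0,0,0,0,0,0]}}

```text
time_s: 6.95
ee_pos: [495.7, -262.5, -19.8]
eef_rot: [0.078, 0.997, -0.0, 0.0]
wrist_force: [-0.7, -0.2, 1.0]
finger_gap: 54.9
```

```bash
python3 - <<'E'
from h import *
grab('wrist','wg3');plan(494.7,-261.4,-18,171.15)
s=V('wg3')
for u in (240,255,390):
    print(u,[(v,s.pt(u,v).round(0).tolist()) for v in range(226,290,8)])
E
```

```text
at [ 495.7 -262.5  -19.8] yaw 171.11 F [-0.3 -0.   1.7] gap 54.8 t 7.0
[0.11, 0.09, -0.18, -0.01, 0.01, -0.04]
240 [(226, [474.0, -300.0, -0.0]), (234, [479.0, -301.0, 0.0]), (242, [478.0, -297.0, 14.0]), (250, [478.0, -295.0, 23.0]), (258, [480.0, -294.0, 28.0]), (266, [480.0, -292.0, 36.0]), (274, [481.0, -291.0, 42.0]), (282, [481.0, -290.0, 48.0])]
255 [(226, [476.0, -292.0, -1.0]), (234, [480.0, -293.0, -1.0]), (242, [481.0, -291.0, 10.0]), (250, [480.0, -289.0, 21.0]), (258, [481.0, -288.0, 29.0]), (266, [484.0, -288.0, 30.0]), (274, [488.0, -289.0, 30.0]), (282, [489.0, -288.0, 36.0])]
390 [(226, [486.0, -222.0, 0.0]), (234, [491.0, -223.0, 0.0]), (242, [490.0, -225.0, 12.0]), (250, [490.0, -227.0, 20.0]), (258, [490.0, -229.0, 28.0]), (266, [490.0, -230.0, 36.0]), (274, [491.0, -231.0, 41.0]), (282, [494.0, -232.0, 42.0])]
```

View pics/wg3.png

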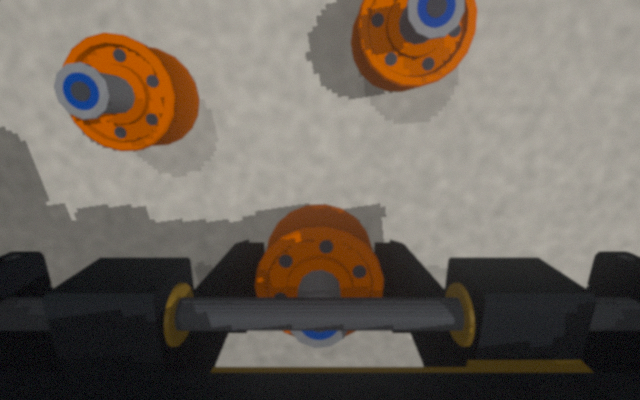

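The wheel is held, with the gap at 55 mm. Its rim runs from u 256 to 383 and the tips are about 12 mm above the table. I'll lift it, then measure how it sits in the hand.

```bash
python3 - <<'E'
from h import *
s=V('wg3');cv2.imwrite('pics/wg4.png',cv2.resize(s.im[195:355,240:400],None,fx=3.7,fy=3.7,interpolation=cv2.INTER_CUBIC))
print(s.proj([495.7,-262.5,36]),s.onz(319.7,280,36))
E
```

```text
[316.13875032 288.51232102] [ 491.90799101 -260.36416497   36.        ]
```

View pics/wg4.png

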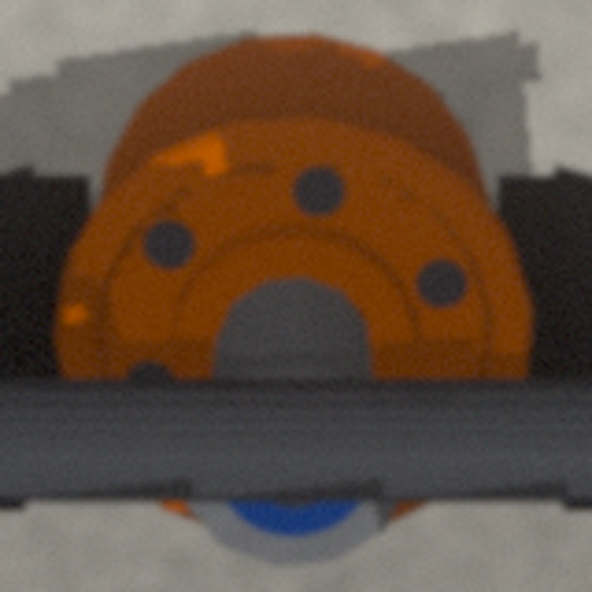

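{"fn": "move_arm", "kwargs": {"steps": [0,0,-1,0,0,0,0,0,-3,0,0,0,0,0,-3,0,0,0,0,0,-3,0,0,0,0,0,-3,0,0,0]}}

```text
time_s: 7.42
ee_pos: [495.1, -262.0, 111.7]
eef_rot: [0.078, 0.997, 0.0, -0.0]
wrist_force: [0.5, -0.2, -1.2]
finger_gap: 55.4
```

```bash
python3 - <<'E'
from h import *
grab('wrist','wh');plan(590,53.6,109,171.15)
E
```

```text
at [ 498.5 -264.6  118.4] yaw 171.13 F [ 2.8 -1.6  2.7] gap 55.8 t 7.47
[-0.46, 3.65, 0.09, -0.03, 0.05, 0.0, -0.46, 3.65, 0.09, -0.03, 0.05, 0.0, -0.46, 3.65, 0.09, -0.03, 0.05, 0.0, -0.46, 3.65, 0.1, -0.03, 0.05, 0.0, -0.46, 3.65, 0.1, -0.03, 0.05, 0.0]
[-0.46, 3.65, 0.1, -0.03, 0.05, 0.0, -0.46, 3.65, 0.1, -0.03, 0.05, 0.0, -0.46, 3.65, 0.1, -0.03, 0.05, 0.0, -0.46, 3.65, 0.1, -0.03, 0.05, 0.0]
```

View pics/wh.png

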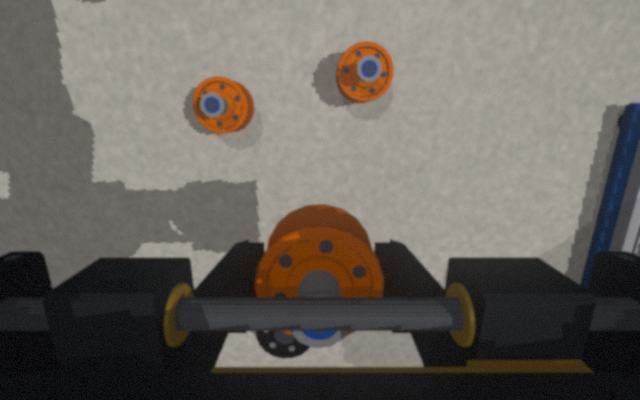

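```bash
python3 - <<'E'
from h import *
s=V('wg3');a=np.radians(171.13);tx=np.array([np.cos(a),np.sin(a),0]);ty=np.array([tx[1]*-1*-1*0+np.sin(a),-np.cos(a),0])
ty=np.cross([0,0,-1],tx)
f=s.onz(319.3,226.5,36);c1=f-28*tx
g=s.onz(319.2,346.8,59.5);c2=g+11.5*tx
print('front',f.round(1),c1.round(1),c2.round(1))
W=s.W
# TCP implied by cam: use measured cam pose and mean tool offset
off=lambda v:None
tcp=W[:3,3]-( -0 )
for t in('wn','ww','wg3'):
    w=V(t).W;M=w[:3,:3];print(t,'camera pos',w[:3,3].round(1),'x axis yaw',np.degrees(np.arctan2(M[1,0],M[0,0])).round(2))
print('wheel minus cam (wg3) tool x,y:',[( (c-W[:3,3])@tx).round(1) for c in(c1,c2)],[((c-W[:3,3])@ty).round(1) for c in(c1,c2)])
n=np.array([590,53.6,0])
print('state',state()['ee_pos'])
E
```

```text
front [ 468.  -256.8   36. ] [ 495.7 -261.1   36. ] [ 494.3 -261.    59.5]
wn camera pos [510.3  65.8 423.3] x axis yaw 81.24
ww camera pos [ 430.9 -244.6  378.8] x axis yaw 81.21
wg3 camera pos [ 424.8 -250.2  155.6] x axis yaw 81.11
wheel minus cam (wg3) tool x,y: [np.float64(-71.7), np.float64(-70.3)] [np.float64(0.2), np.float64(0.1)]
state [ 498.51107592 -264.5573938   118.41040872]
```

{"fn": "move_arm", "kwargs": {"steps": [-0.46,3.65,0.1,0,0,0,-0.46,3.65,0.1,0,0,0,-0.46,3.65,0.1,0,0,0,-0.46,3.65,0.1,0,0,0,-0.46,3.65,0.1,0,0,0]}}

```text
time_s: 7.88
ee_pos: [546.5, -84.0, 105.4]
eef_rot: [0.078, 0.997, 0.0, 0.0]
wrist_force: [0.0, 0.2, -0.8]
finger_gap: 55.5
```

{"fn": "move_arm", "kwargs": {"steps": [-0.46,3.65,0,0,0,0,-0.46,3.65,0,0,0,0,-0.46,3.6,0,0,0,0,-0.46,3,0,0,0,0,0,0.2,0,0,0,0]}}

```text
time_s: 8.3
ee_pos: [587.1, 55.8, 105.4]
eef_rot: [0.075, 0.997, 0.001, 0.0]
wrist_force: [-0.0, 0.3, -1.8]
finger_gap: 55.1
```

{"fn": "move_arm", "kwargs": {"steps": [0,0,0,0,0,0,0,0,0,0,0,0,0,0,0,0,0,0]}}

```text
time_s: 8.55
ee_pos: [586.1, 49.7, 105.0]
eef_rot: [0.078, 0.997, -0.0, -0.0]
wrist_force: [-1.0, 0.4, -0.6]
finger_gap: 55.6
```

```bash
python3 - <<'E'
from h import *
plan(590.6,52.3,60,171.15)
grab('wrist','wp');plan(590.6,52.3,60,171.15);grab('top','tp');plan(590.6,52.3,60,171.15)
print(V('wp').W[:3,3])
E
```

```text
at [586.1  49.7 105. ] yaw 171.05 F [-1.   0.4 -0.6] gap 55.6 t 8.55
[-0.2, 0.16, 2.25, -0.01, -0.01, -0.05, -0.2, 0.16, 2.25, -0.01, -0.01, -0.05]
at [586.2  49.5 105. ] yaw 171.02 F [-0.2 -1.  -1.7] gap 55.3 t 8.6
[-0.2, 0.17, 2.25, -0.01, -0.01, -0.07, -0.2, 0.17, 2.25, -0.01, -0.01, -0.07]
at [586.2  49.5 105. ] yaw 171.0 F [ 0.1  0.4 -0. ] gap 55.5 t 8.65
[-0.19, 0.17, 2.25, -0.01, -0.01, -0.07, -0.19, 0.17, 2.25, -0.01, -0.01, -0.07]
[515.42089452  62.06994335 280.42112725]
```

View pics/wp.png

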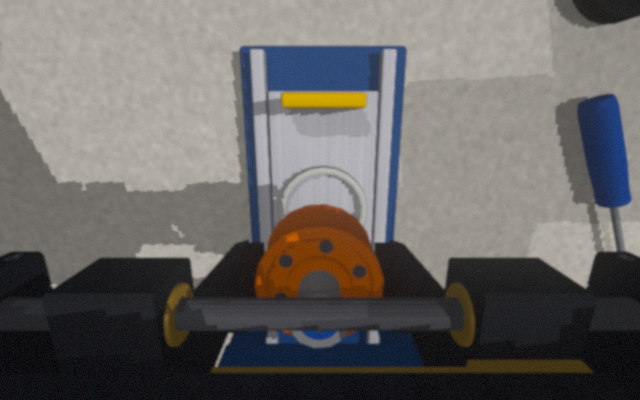

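View pics/tp.png

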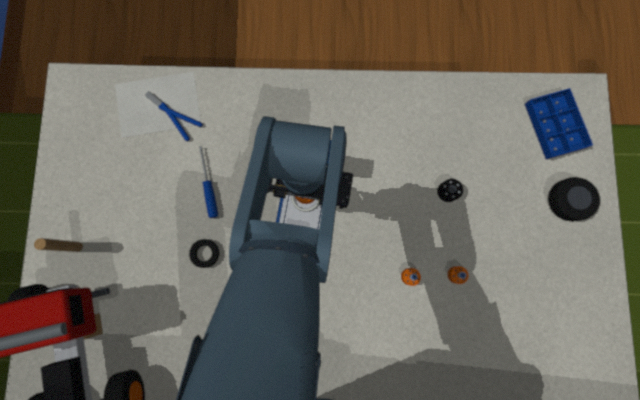

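```bash
python3 - <<'E'
from h import *
s=V('wp');cv2.imwrite('pics/wp1.png',cv2.resize(s.im[35:245,230:420],None,fx=4,fy=2.8,interpolation=cv2.INTER_CUBIC))
E
```

```text
(no output)
```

View pics/wp1.png

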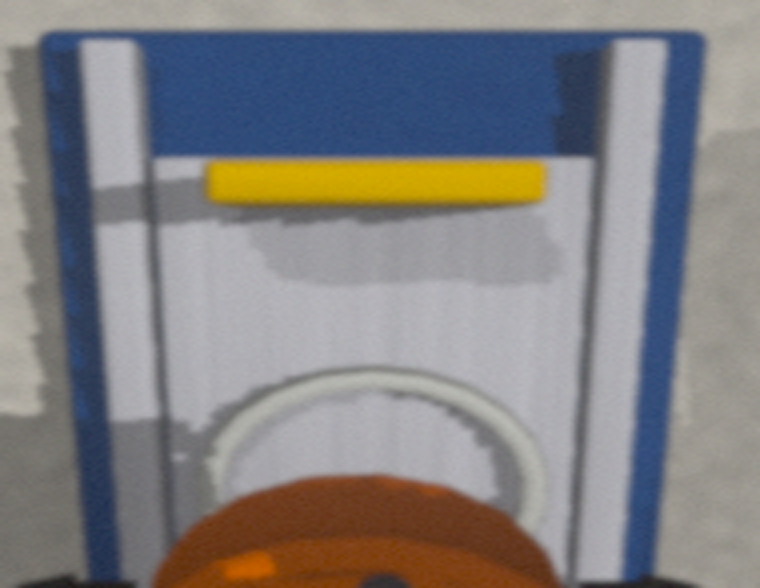

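```bash
python3 - <<'E'
from h import *
s=V('wp');a=np.radians(171.02);tx=np.array([np.cos(a),np.sin(a),0]);ty=np.cross([0,0,-1],tx)
c=lambda x,y:(230+x/4-.4,35+y/2.8-.3)
def q(n,x,y,z):
    p=s.onz(*c(x,y),z);d=p-s.W[:3,3];print(n,p.round(1),'tool',(d@tx).round(1),(d@ty).round(1))
q('ring T',376,368,36);q('ringL',207,490,36);q('ringR',547,490,36);q('plL',207,160,67);q('plR',547,160,67)
q('trL',152,157,28);q('trR',592,157,28);q('trL2',170,480,28);q('trR2',577,480,28);q('bL',42,33,16);q('bR',705,33,16);q('bL2',90,570,16);q('bR2',655,570,16)
E
```

```text
ring T [554.5  59.6  36. ] tool -39.0 3.7
ringL [584.3  20.3  36. ] tool -74.6 -30.5
ringR [595.1  88.6  36. ] tool -74.6 38.6
plL [498.   40.5  67. ] tool 13.8 -24.1
plR [506.5  94.3  67. ] tool 13.9 30.4
trL [492.4  26.4  28. ] tool 17.1 -38.9
trR [505.4 108.7  28. ] tool 17.2 44.5
trL2 [582.3  11.9  28. ] tool -73.9 -39.1
trR2 [595.6  96.   28. ] tool -73.9 46.0
bL [456.7  10.2  16. ] tool 49.9 -60.4
bR [476.4 135.6  16. ] tool 50.0 66.6
bL2 [612.4 -14.3  16. ] tool -107.7 -60.3
bR2 [632.2 111.7  16. ] tool -107.6 67.3
```

Relative to the camera, in tool axes, the nest centre is at (-76, +3.4) mm and the held wheel at (-71, +0.15). So I shift by (-4.8, +3.3) mm and descend, stopping just above the ring.

{"fn": "move_arm", "kwargs": {"steps": [-0.24,0.17,2,0,0,0,-0.24,0.16,2,0,0,0,0,0,2,0,0,0,0,0,1.8,0,0,0,0,0,0,0,0,0]}}

```text
time_s: 9.07
ee_pos: [588.5, 52.4, 23.2]
eef_rot: [0.078, 0.997, 0.0, -0.003]
wrist_force: [-0.8, 0.6, -1.2]
finger_gap: 55.4
```

{"fn": "move_arm", "kwargs": {"steps": [0,0,0,0,0,0,0,0,0,0,0,0]}}

```text
time_s: 9.23
ee_pos: [592.5, 52.6, 28.1]
eef_rot: [0.078, 0.997, -0.0, 0.001]
wrist_force: [-0.6, 0.0, -0.2]
finger_gap: 55.5
```

```bash
python3 - <<'E'
from h import *
plan(590.9,52.3,8,171.15)
grab('wrist','wq');s=V('wq');plan(590.9,52.3,8,171.15);cv2.imwrite('pics/wq1.png',cv2.resize(s.im[60:340,220:420],None,fx=3.9,fy=2.1,interpolation=cv2.INTER_CUBIC))
E
```

```text
at [592.5  52.6  28.1] yaw 171.05 F [-0.6  0.  -0.2] gap 55.5 t 9.23
[0.15, -0.06, 2.01, 0.0, 0.08, -0.1]
at [592.9  52.8  28.6] yaw 171.07 F [-0.4 -0.8 -0.4] gap 55.3 t 9.28
[0.19, -0.08, 2.06, 0.0, 0.13, -0.08]
```

View pics/wq.png

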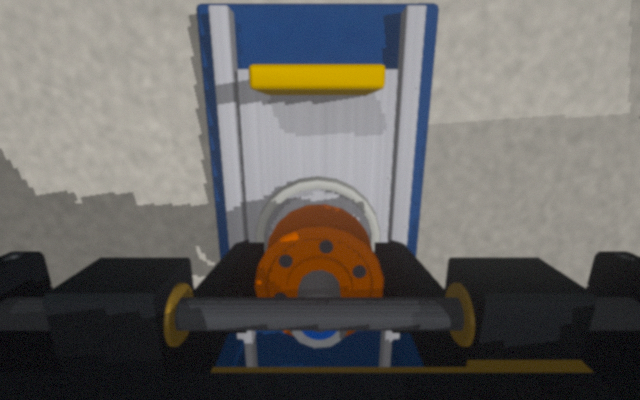

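View pics/wq1.png

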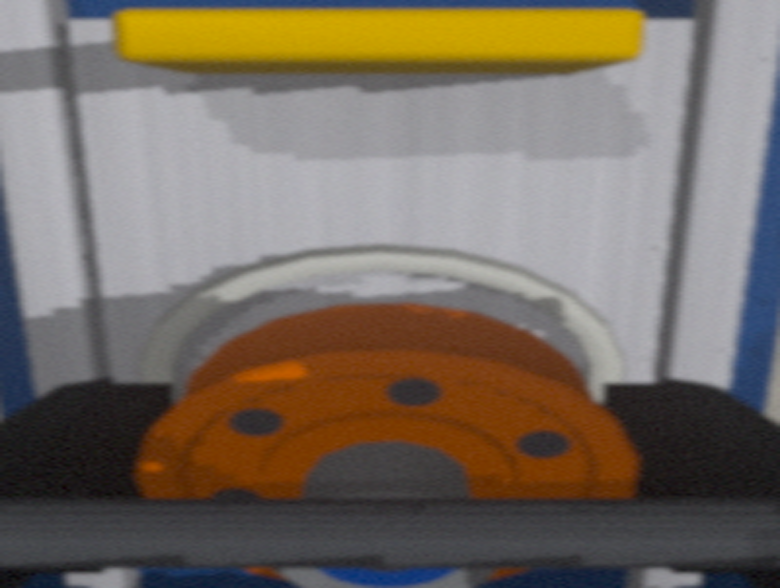

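```bash
python3 - <<'E'
from h import *
s=V('wq');M=s.W[:3,:3];ty=M[:,0]*[1,1,0];ty/=np.linalg.norm(ty);tx=np.cross(ty,[0,0,-1])
c=lambda x,y:(220+x/3.9-.4,60+y/2.1-.3)
def q(n,x,y,z):
    p=s.onz(*c(x,y),z);d=p-s.W[:3,3];print(n,p.round(1),'tool',(d@tx).round(1),(d@ty).round(1))
q('ringT',383,247,36);q('plL',117,10,67);q('plR',643,10,67);q('trL',95,300,28);q('trR',668,300,28)
q('wheel front top',388,350,28+20+36)
plan(590.9,52.3,8,171.15)
E
```

```text
ringT [554.   59.3  36. ] tool -33.1 -0.5
plL [498.4  40.5  67. ] tool 19.0 -27.7
plR [506.8  93.9  67. ] tool 19.0 26.3
trL [563.6  14.4  28. ] tool -49.5 -43.4
trR [576.9  98.5  28. ] tool -49.5 41.8
wheel front top [564.6  58.3  84. ] tool -43.7 0.1
at [592.9  52.8  28.6] yaw 171.07 F [-0.4 -0.8 -0.4] gap 55.3 t 9.28
[0.19, -0.08, 2.06, 0.0, 0.13, -0.08]
```

Aligned to within about 1 mm. Lowering slowly.

{"fn": "move_arm", "kwargs": {"steps": [0.05,-0.05,0.4,0,0,0,0,0,0.4,0,0,0,0,0,0.4,0,0,0,0,0,0.3,0,0,0,0,0,0,0,0,0]}}

```text
time_s: 9.7
ee_pos: [590.4, 53.1, 11.2]
eef_rot: [0.077, 0.997, 0.0, -0.001]
wrist_force: [-0.0, 0.5, -0.0]
finger_gap: 55.1
```

{"fn": "move_arm", "kwargs": {"steps": [0,0,0.1,0,0,0,0,0,0.1,0,0,0,0,0,0,0,0,0]}}

```text
time_s: 9.95
ee_pos: [591.1, 53.0, 9.9]
eef_rot: [0.078, 0.997, -0.0, -0.0]
wrist_force: [-0.1, 0.4, -1.0]
finger_gap: 55.1
```

{"fn": "move_arm", "kwargs": {"steps": [0,0,0.1,0,0,0,0,0,0,0,0,0,0,0,0,0,0,0]}}

```text
time_s: 10.2
ee_pos: [591.1, 53.0, 9.0]
eef_rot: [0.078, 0.997, -0.0, -0.0]
wrist_force: [0.0, 0.1, -0.4]
finger_gap: 55.6
```

{"fn": "move_arm", "kwargs": {"steps": [0,0,0.1,0,0,0,0,0,0,0,0,0,0,0,0,0,0,0]}}

```text
time_s: 10.45
ee_pos: [591.4, 52.9, 8.3]
eef_rot: [0.078, 0.997, -0.0, 0.0]
wrist_force: [-0.0, -0.7, 1.4]
finger_gap: 55.5
```

```bash
python3 - <<'E'
from h import *
grab('wrist','wr');s=V('wr');plan(590.9,52.3,8,171.15);cv2.imwrite('pics/wr1.png',cv2.resize(s.im[60:340,220:420],None,fx=3.9,fy=2.1,interpolation=cv2.INTER_CUBIC))
E
```

```text
at [591.4  52.9   8.3] yaw 171.11 F [ 0.5 -0.9  1.9] gap 55.3 t 10.5
[0.04, -0.07, 0.03, 0.0, 0.03, -0.04]
```

View pics/wr1.png

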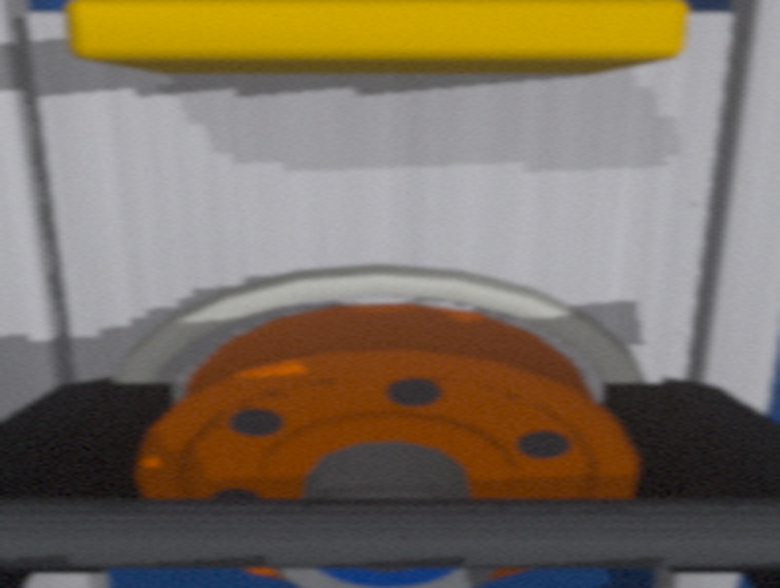

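The wheel sits inside the ring with light contact (about 1.5–2 N). Releasing.

{"fn": "move_arm", "kwargs": {"steps": [0,0,0,0,0,0,0,0,0,0,0,0,0,0,0,0,0,0,0,0,0,0,0,0,0,0,0,0,0,0], "claw": 100}}

```text
time_s: 10.92
ee_pos: [591.1, 53.0, 7.9]
eef_rot: [0.078, 0.997, 0.0, -0.0]
wrist_force: [-0.1, 0.3, 0.7]
finger_gap: 86.4
```

{"fn": "move_arm", "kwargs": {"steps": [0,0,-1,0,0,0,0,0,-3,0,0,0,0,0,-4,0,0,0,1,0,-4,0,0,0,1,0,0,0,0,0], "claw": 100}}

```text
time_s: 11.33
ee_pos: [576.9, 55.5, 137.6]
eef_rot: [0.077, 0.997, -0.0, 0.007]
wrist_force: [1.5, -0.6, 0.8]
finger_gap: 88.2
```

{"fn": "move_arm", "kwargs": {"steps": [0,0,0,0,0,0,0,0,0,0,0,0,0,0,0,0,0,0], "claw": 0}}

```text
time_s: 11.58
ee_pos: [570.7, 56.1, 127.0]
eef_rot: [0.078, 0.997, 0.0, -0.001]
wrist_force: [0.1, 0.3, -0.5]
finger_gap: 70.2
```

```bash
python3 - <<'E'
from h import *
grab('wrist','wt');s=V('wt');plan(590.9,52.3,8,171.15)
E
```

```text
at [570.6  56.  126.6] yaw 171.1 F [0.7 0.1 0.2] gap 66.1 t 11.63
[-0.52, -0.01, 2.96, 0.0, -0.04, -0.01, -0.52, -0.01, 2.96, 0.0, -0.04, -0.01, -0.52, -0.01, 2.96, 0.0, -0.04, -0.01, -0.52, -0.01, 2.97, 0.0, -0.04, -0.01]
```

View pics/wt.png

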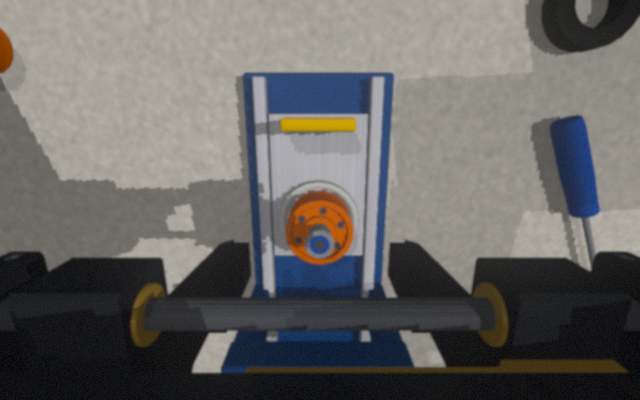

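```bash
python3 - <<'E'
from h import *
s=V('wt');C=s.cloud();r=C[195:225,290:350].reshape(-1,3);print(np.median(r[(r[:,2]>50)&(r[:,2]<75)],0))
plan(466,72,110,171.15)
E
```

```text
[575.55675838  56.96810457  62.19184549]
at [570.6  56.  126.6] yaw 171.1 F [0.7 0.1 0.2] gap 66.1 t 11.63
[3.53, -0.01, 0.56, 0.0, -0.05, -0.02, 3.53, -0.01, 0.56, 0.0, -0.05, -0.02, 3.53, -0.01, 0.56, 0.0, -0.05, -0.02]
```

{"fn": "move_arm", "kwargs": {"steps": [3.5,0,0.3,0,0,0,3.5,0,0.3,0,0,0,3.5,0,0.3,0,0,0,0,0,0,0,0,0,0,0,0,0,0,0], "claw": 0}}

```text
time_s: 12.05
ee_pos: [465.3, 72.6, 117.3]
eef_rot: [0.077, 0.997, 0.0, -0.002]
wrist_force: [0.5, 0.4, 1.0]
finger_gap: 32.8
```

{"fn": "move_arm", "kwargs": {"steps": [0,0,2.2,0,0,0,0,0,2.2,0,0,0,0,0,2.2,0,0,0,0,0,2.2,0,0,0,0,0,0.8,0,0,0]}}

```text
time_s: 12.47
ee_pos: [467.1, 72.0, 20.1]
eef_rot: [0.078, 0.997, 0.0, -0.002]
wrist_force: [-0.5, 0.2, -0.5]
finger_gap: 0.7
```

{"fn": "move_arm", "kwargs": {"steps": [0,0,0,0,0,0,0,0,0,0,0,0]}}

```text
time_s: 12.63
ee_pos: [468.4, 72.0, 23.0]
eef_rot: [0.078, 0.997, -0.0, -0.0]
wrist_force: [0.4, 0.3, 0.3]
finger_gap: 0.6
```

```bash
python3 - <<'E'
from h import *
grab('wrist','wu');s=V('wu');plan(471,72,8,171.15);grab('scene','su');t=V('su');cv2.imwrite('pics/su1.png',cv2.resize(t.im[160:310,240:400],None,fx=4,fy=4,interpolation=cv2.INTER_CUBIC))
E
```

```text
at [469.   72.1  23.8] yaw 171.1 F [-0.2  0.3 -0. ] gap 0.2 t 12.68
[-0.2, 0.03, 1.58, 0.0, 0.07, -0.05]
```

View pics/wu.png

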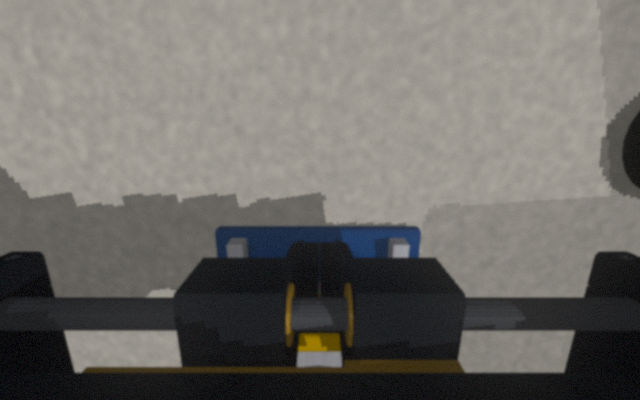

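View pics/su1.png

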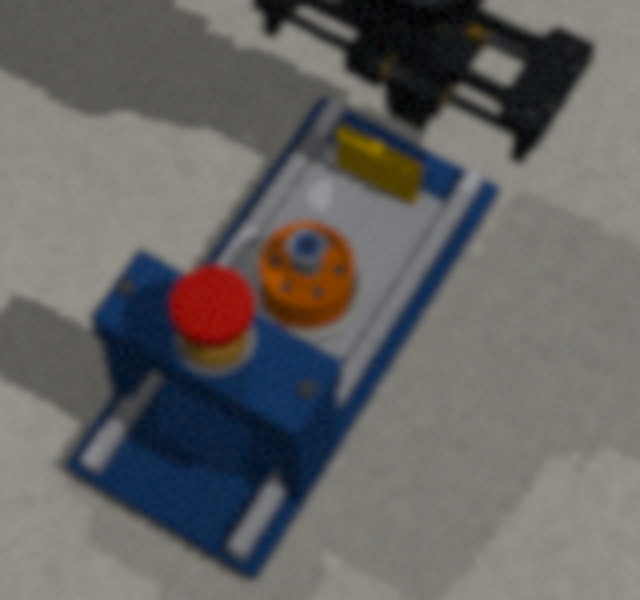

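{"fn": "move_arm", "kwargs": {"steps": [0,0,0.6,0,0,0,0,0,0.6,0,0,0,-0.4,0,0,0,0,0,-0.4,0,0,0,0,0,-0.4,0,0,0,0,0]}}

```text
time_s: 13.15
ee_pos: [480.1, 70.3, 11.2]
eef_rot: [0.078, 0.997, -0.0, 0.0]
wrist_force: [-0.2, 0.6, 1.3]
finger_gap: 0.3
```

{"fn": "move_arm", "kwargs": {"steps": [-0.4,0,0,0,0,0,-0.4,0,0,0,0,0,-0.4,0,0,0,0,0,-0.4,0,0,0,0,0,-0.4,0,0,0,0,0]}}

```text
time_s: 13.57
ee_pos: [498.9, 67.4, 10.9]
eef_rot: [0.077, 0.997, 0.0, -0.001]
wrist_force: [-4.0, 0.8, 2.1]
finger_gap: 0.4
```

{"fn": "move_arm", "kwargs": {"steps": [-0.5,0,0,0,0,0,-0.5,0,0,0,0,0,-0.5,0,0,0,0,0,-0.5,0,0,0,0,0,-0.5,0,0,0,0,0]}}

```text
time_s: 13.98
ee_pos: [524.2, 63.5, 10.8]
eef_rot: [0.078, 0.997, 0.0, -0.0]
wrist_force: [-3.1, 0.1, 1.1]
finger_gap: 0.3
```

{"fn": "move_arm", "kwargs": {"steps": [-0.6,0,0,0,0,0,-0.6,0,0,0,0,0,-0.6,0,0,0,0,0,-0.6,0,0,0,0,0,-0.6,0,0,0,0,0]}}

```text
time_s: 14.4
ee_pos: [554.0, 58.8, 10.8]
eef_rot: [0.078, 0.997, 0.0, -0.0]
wrist_force: [-3.7, 0.9, -0.9]
finger_gap: 0.5
```

{"fn": "move_arm", "kwargs": {"steps": [-0.5,0,0,0,0,0,-0.4,0,0,0,0,0,-0.3,0,0,0,0,0,-0.2,0,0,0,0,0,-0.2,0,0,0,0,0]}}

```text
time_s: 14.82
ee_pos: [569.4, 56.3, 10.9]
eef_rot: [0.078, 0.997, -0.0, -0.0]
wrist_force: [-3.4, 0.7, -1.2]
finger_gap: 0.5
```

{"fn": "move_arm", "kwargs": {"steps": [-0.15,0,0,0,0,0,-0.15,0,0,0,0,0,-0.15,0,0,0,0,0]}}

```text
time_s: 15.07
ee_pos: [573.7, 55.7, 10.9]
eef_rot: [0.078, 0.997, -0.0, -0.0]
wrist_force: [-2.8, 1.1, -1.8]
finger_gap: 0.7
```

{"fn": "move_arm", "kwargs": {"steps": [-0.1,0,0,0,0,0,-0.1,0,0,0,0,0]}}

```text
time_s: 15.23
ee_pos: [575.8, 55.3, 10.9]
eef_rot: [0.078, 0.997, -0.0, -0.0]
wrist_force: [-3.1, 0.6, -1.8]
finger_gap: 0.6
```

{"fn": "move_arm", "kwargs": {"steps": [-0.1,0,0,0,0,0,-0.1,0,0,0,0,0,-0.1,0,0,0,0,0,-0.1,0,0,0,0,0]}}

```text
time_s: 15.57
ee_pos: [579.8, 54.7, 11.0]
eef_rot: [0.077, 0.997, -0.0, -0.0]
wrist_force: [-3.7, 0.2, -2.3]
finger_gap: 0.7
```

{"fn": "move_arm", "kwargs": {"steps": [-0.1,0,0,0,0,0,-0.1,0,0,0,0,0,-0.1,0,0,0,0,0]}}

```text
time_s: 15.82
ee_pos: [582.8, 54.2, 11.0]
eef_rot: [0.078, 0.997, -0.0, -0.0]
wrist_force: [-2.8, 1.1, -1.9]
finger_gap: 0.6
```

{"fn": "move_arm", "kwargs": {"steps": [-0.1,0,0,0,0,0,-0.1,0,0,0,0,0]}}

```text
time_s: 15.98
ee_pos: [584.4, 54.0, 10.9]
eef_rot: [0.078, 0.997, 0.0, -0.0]
wrist_force: [-7.7, 0.8, 3.5]
finger_gap: 0.5
```

{"fn": "move_arm", "kwargs": {"steps": [-0.05,0,0,0,0,0,0,0,0,0,0,0]}}

```text
time_s: 16.15
ee_pos: [584.4, 54.0, 11.0]
eef_rot: [0.077, 0.997, -0.0, -0.001]
wrist_force: [-6.8, -0.3, 1.4]
finger_gap: 0.2
```

{"fn": "move_arm", "kwargs": {"steps": [-0.05,0,0,0,0,0,0,0,0,0,0,0]}}

```text
time_s: 16.32
ee_pos: [584.4, 54.0, 11.0]
eef_rot: [0.077, 0.997, -0.0, -0.002]
wrist_force: [-8.7, 1.1, 2.8]
finger_gap: -0.1
```

{"fn": "move_arm", "kwargs": {"steps": [-0.1,0,0,0,0,0,0,0,0,0,0,0,0,0,0,0,0,0]}}

```text
time_s: 16.57
ee_pos: [584.3, 54.0, 11.0]
eef_rot: [0.077, 0.997, -0.0, -0.003]
wrist_force: [-13.6, 0.1, 7.1]
finger_gap: 0.6
```

```bash
python3 - <<'E'
from h import *
plan(684.4,39.1,8,171.15)
E
```

```text
at [584.3  54.   11. ] yaw 171.13 F [-13.6   0.1   7.1] gap 0.6 t 16.57
[-3.37, 0.02, 0.08, -0.01, -0.1, -0.01, -3.37, 0.02, 0.09, -0.01, -0.1, -0.01, -3.37, 0.02, 0.09, -0.01, -0.1, -0.01]
```

The tray is at its stop: no more motion, with the force rising to 13.6 N. Backing off and rising.

{"fn": "move_arm", "kwargs": {"steps": [0.3,0,0,0,0,0,1,0,0,0,0,0,2,0,0,0,0,0,2,0,0,0,0,0,0,0,0,0,0,0]}}

```text
time_s: 16.98
ee_pos: [532.4, 62.4, 11.1]
eef_rot: [0.077, 0.997, 0.0, -0.0]
wrist_force: [0.2, 0.1, 0.7]
finger_gap: 0.2
```

{"fn": "move_arm", "kwargs": {"steps": [0,0,-4,0,0,0,0,0,-4,0,0,0,0,0,-4,0,0,0,0,0,-4,0,0,0,0,0,-2,0,0,0]}}

```text
time_s: 17.4
ee_pos: [538.6, 61.3, 198.0]
eef_rot: [0.078, 0.997, -0.0, 0.006]
wrist_force: [1.1, -1.6, 0.5]
finger_gap: 0.7
```

{"fn": "move_arm", "kwargs": {"steps": [0,0,0,0,0,0,0,0,0,0,0,0,0,0,0,0,0,0]}}

```text
time_s: 17.65
ee_pos: [534.6, 61.7, 190.5]
eef_rot: [0.078, 0.997, -0.0, 0.0]
wrist_force: [0.7, -0.2, 0.1]
finger_gap: 0.7
```

```bash
python3 - <<'E'
from h import *
plan(684.4,39.1,190,171.15);grab('wrist','wv');plan(684.4,39.1,190,171.15)
E
```

```text
at [534.6  61.7 190.5] yaw 171.1 F [ 0.7 -0.2  0.1] gap 0.7 t 17.65
[-3.79, 0.02, 0.01, 0.0, 0.0, -0.01, -3.79, 0.02, 0.01, 0.0, 0.0, -0.01, -3.79, 0.02, 0.01, 0.0, 0.0, -0.01, -3.79, 0.02, 0.01, 0.0, 0.0, -0.01]
at [533.9  61.8 189.6] yaw 171.1 F [-0.2 -0.2  0. ] gap 0.3 t 17.7
[-3.8, 0.02, -0.02, 0.0, -0.02, -0.01, -3.8, 0.02, -0.01, 0.0, -0.02, -0.01, -3.8, 0.02, -0.01, 0.0, -0.02, -0.01, -3.8, 0.02, -0.01, 0.0, -0.02, -0.01]
```

View pics/wv.png

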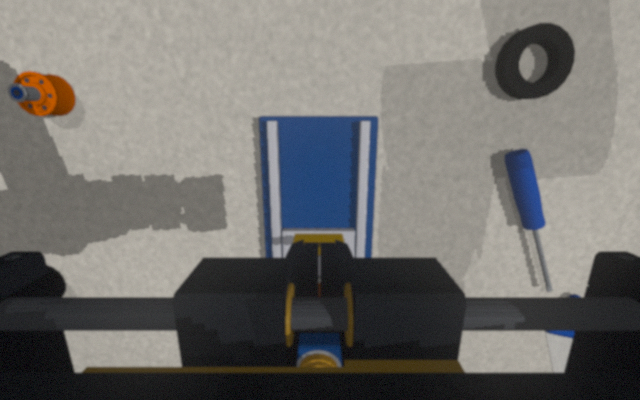

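{"fn": "move_arm", "kwargs": {"steps": [-3.8,0,0,0,0,0,-3.8,0,0,0,0,0,-3.8,0,0,0,0,0,-3.8,0,0,0,0,0,0,0,0,0,0,0]}}

```text
time_s: 18.12
ee_pos: [688.0, 36.5, 185.3]
eef_rot: [0.078, 0.997, -0.0, -0.002]
wrist_force: [-0.8, -0.0, -0.8]
finger_gap: 0.3
```

{"fn": "move_arm", "kwargs": {"steps": [0,0,0,0,0,0,0,0,0,0,0,0,0,0,0,0,0,0]}}

```text
time_s: 18.37
ee_pos: [683.2, 38.7, 190.2]
eef_rot: [0.077, 0.997, 0.0, -0.001]
wrist_force: [0.5, 1.0, -0.5]
finger_gap: 0.6
```

```bash
python3 - <<'E'
from h import *
plan(685,37.8,150,171.15);grab('wrist','wx');grab('scene','sx')
t=V('sx');cv2.imwrite('pics/sx1.png',cv2.resize(t.im[160:310,220:400],None,fx=4,fy=4,interpolation=cv2.INTER_CUBIC))
E
```

```text
at [683.2  38.7 190.2] yaw 171.13 F [ 0.5  1.  -0.5] gap 0.6 t 18.37
[-0.1, -0.03, 2.01, 0.0, -0.05, -0.01, -0.1, -0.03, 2.01, 0.0, -0.05, -0.01]
```

View pics/wx.png

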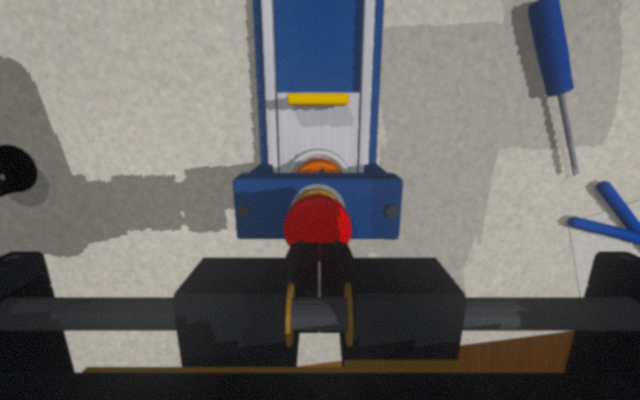

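View pics/sx1.png

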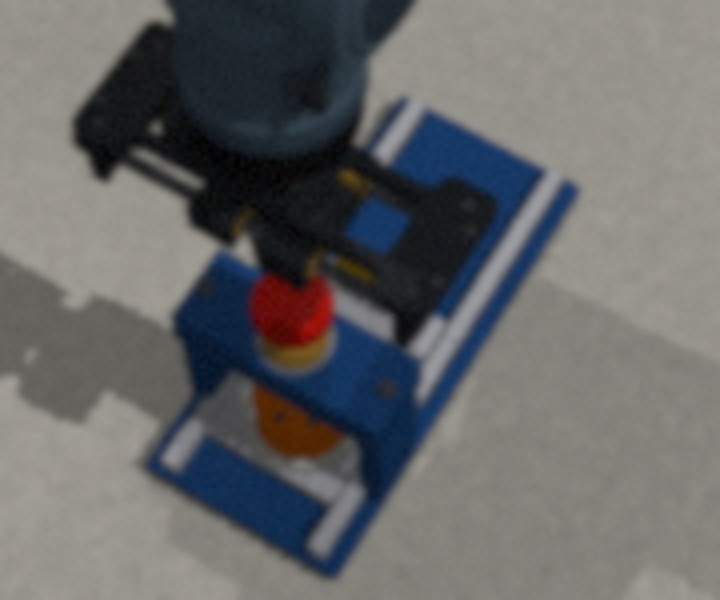

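```bash
python3 - <<'E'
from h import *
s=V('wx');M=s.W[:3,:3];ty=M[:,0]*[1,1,0];ty/=np.linalg.norm(ty);tx=np.cross(ty,[0,0,-1])
for n,u,v in(('L',285,226),('R',351,226),('front',318,194)):
    p=s.onz(u,v,180);d=p-s.W[:3,3];print(n,p.round(1),(d@tx).round(1),(d@ty).round(1))
print(s.pt(300,225),s.pt(320,262),s.pt(320,250))
E
```

```text
L [675.7  19.6 180. ] -67.1 -21.2
R [682.1  60.4 180. ] -67.1 20.2
front [658.5  43.2 180. ] -46.4 -0.5
[676.44946821  29.00382662 180.20297551] [673.54839143  41.8804558  241.37862387] [673.08679444  41.99595956 229.85156586]
```

Knob top z=180, centre at tool (-68.4, -0.5) from the camera against the finger at about (-71, 0). Descending.

{"fn": "move_arm", "kwargs": {"steps": [0.25,-0.05,1,0,0,0,0,0,1,0,0,0,0,0,0.8,0,0,0,0,0,0.4,0,0,0,0,0,0,0,0,0]}}

```text
time_s: 18.88
ee_pos: [680.7, 38.3, 156.9]
eef_rot: [0.078, 0.997, 0.0, -0.002]
wrist_force: [-0.3, -0.7, 0.8]
finger_gap: 0.2
```

{"fn": "move_arm", "kwargs": {"steps": [0,0,0.2,0,0,0,0,0,0.2,0,0,0,0,0,0.2,0,0,0]}}

```text
time_s: 19.13
ee_pos: [682.3, 38.2, 153.3]
eef_rot: [0.078, 0.997, -0.0, 0.0]
wrist_force: [1.0, 0.5, 0.5]
finger_gap: 0.7
```

{"fn": "move_arm", "kwargs": {"steps": [0,0,0.2,0,0,0,0,0,0.2,0,0,0,0,0,0.1,0,0,0]}}

```text
time_s: 19.38
ee_pos: [682.2, 38.2, 148.6]
eef_rot: [0.078, 0.997, -0.0, 0.0]
wrist_force: [-2.2, -0.2, 5.1]
finger_gap: 0.4
```

Contact at a reported z of about 149, which matches the knob top. Now pressing slowly.

{"fn": "move_arm", "kwargs": {"steps": [0,0,0.1,0,0,0,0,0,0.1,0,0,0,0,0,0.1,0,0,0]}}

```text
time_s: 19.63
ee_pos: [682.3, 38.2, 146.0]
eef_rot: [0.077, 0.997, -0.0, 0.001]
wrist_force: [-3.5, -0.5, 9.1]
finger_gap: 0.3
```

{"fn": "move_arm", "kwargs": {"steps": [0,0,0.1,0,0,0,0,0,0.1,0,0,0,0,0,0.1,0,0,0]}}

```text
time_s: 19.88
ee_pos: [682.3, 38.2, 143.6]
eef_rot: [0.077, 0.997, -0.0, 0.001]
wrist_force: [-4.4, 0.3, 10.2]
finger_gap: 0.7
```

{"fn": "move_arm", "kwargs": {"steps": [0,0,0.1,0,0,0,0,0,0.1,0,0,0]}}

```text
time_s: 20.05
ee_pos: [682.3, 38.2, 141.7]
eef_rot: [0.077, 0.997, -0.0, 0.001]
wrist_force: [-3.6, 1.4, 11.3]
finger_gap: 0.6
```

{"fn": "move_arm", "kwargs": {"steps": [0,0,0.1,0,0,0,0,0,0.1,0,0,0]}}

```text
time_s: 20.22
ee_pos: [682.3, 38.2, 139.8]
eef_rot: [0.077, 0.997, -0.0, 0.001]
wrist_force: [-4.3, -0.4, 11.3]
finger_gap: 0.6
```

{"fn": "move_arm", "kwargs": {"steps": [0,0,0.1,0,0,0,0,0,0.05,0,0,0]}}

```text
time_s: 20.38
ee_pos: [682.3, 38.2, 138.3]
eef_rot: [0.077, 0.997, -0.0, 0.001]
wrist_force: [-4.3, 0.1, 11.5]
finger_gap: 0.1
```

{"fn": "move_arm", "kwargs": {"steps": [0,0,0.1,0,0,0,0,0,0.05,0,0,0]}}

```text
time_s: 20.55
ee_pos: [682.3, 38.2, 136.8]
eef_rot: [0.077, 0.997, -0.0, 0.001]
wrist_force: [-5.5, 0.0, 12.4]
finger_gap: 0.5
```

{"fn": "move_arm", "kwargs": {"steps": [0,0,0.1,0,0,0,0,0,0.05,0,0,0]}}

```text
time_s: 20.72
ee_pos: [682.3, 38.2, 135.4]
eef_rot: [0.077, 0.997, -0.0, 0.001]
wrist_force: [-5.5, 0.5, 11.6]
finger_gap: 0.8
```

{"fn": "move_arm", "kwargs": {"steps": [0,0,0.1,0,0,0,0,0,0.05,0,0,0]}}

```text
time_s: 20.88
ee_pos: [682.3, 38.2, 134.0]
eef_rot: [0.077, 0.997, -0.0, 0.001]
wrist_force: [-5.4, 0.1, 11.5]
finger_gap: 0.6
```

{"fn": "move_arm", "kwargs": {"steps": [0,0,0.1,0,0,0,0,0,0.05,0,0,0]}}

```text
time_s: 21.05
ee_pos: [682.3, 38.2, 132.6]
eef_rot: [0.077, 0.997, -0.0, 0.001]
wrist_force: [-6.7, -0.7, 15.1]
finger_gap: 0.3
```

{"fn": "move_arm", "kwargs": {"steps": [0,0,0.1,0,0,0,0,0,0.05,0,0,0]}}

```text
time_s: 21.22
ee_pos: [682.4, 38.2, 132.3]
eef_rot: [0.077, 0.997, -0.0, 0.001]
wrist_force: [-10.5, -0.7, 21.7]
finger_gap: 0.4
```

{"fn": "move_arm", "kwargs": {"steps": [0,0,0.1,0,0,0,0,0,0.05,0,0,0]}}

```text
time_s: 21.38
ee_pos: [682.4, 38.2, 132.1]
eef_rot: [0.077, 0.997, -0.0, 0.001]
wrist_force: [-12.8, -0.8, 27.2]
finger_gap: 0.5
```

{"fn": "move_arm", "kwargs": {"steps": [0,0,0.1,0,0,0,0,0,0.05,0,0,0]}}

```text
time_s: 21.55
ee_pos: [682.5, 38.1, 131.7]
eef_rot: [0.077, 0.997, -0.0, 0.001]
wrist_force: [-17.1, 0.7, 34.0]
finger_gap: 0.4
```

The stop is reached (force rising steeply, about 16.5 mm stroke). Easing slightly so as not to force it, then holding.

{"fn": "move_arm", "kwargs": {"steps": [0,0,-0.2,0,0,0,0,0,0,0,0,0,0,0,0,0,0,0]}}

```text
time_s: 21.8
ee_pos: [682.4, 38.2, 132.1]
eef_rot: [0.077, 0.997, -0.0, 0.001]
wrist_force: [-10.4, -0.3, 21.3]
finger_gap: 0.2
```

{"fn": "move_arm", "kwargs": {"steps": [0,0,0,0,0,0,0,0,0,0,0,0,0,0,0,0,0,0,0,0,0,0,0,0,0,0,0,0,0,0]}}

```text
time_s: 22.22
ee_pos: [682.4, 38.2, 132.1]
eef_rot: [0.077, 0.997, -0.0, 0.001]
wrist_force: [-11.4, 1.6, 21.6]
finger_gap: 0.6
```

{"fn": "move_arm", "kwargs": {"steps": [0,0,0,0,0,0,0,0,0,0,0,0,0,0,0,0,0,0,0,0,0,0,0,0,0,0,0,0,0,0]}}

```text
time_s: 22.63
ee_pos: [682.4, 38.2, 132.1]
eef_rot: [0.077, 0.997, -0.0, 0.001]
wrist_force: [-10.5, 0.2, 22.1]
finger_gap: 0.4
```

{"fn": "move_arm", "kwargs": {"steps": [0,0,-0.4,0,0,0,0,0,-0.5,0,0,0,0,0,-0.5,0,0,0,0,0,-0.5,0,0,0,0,0,-0.5,0,0,0]}}

```text
time_s: 23.05
ee_pos: [682.2, 38.2, 152.5]
eef_rot: [0.078, 0.997, -0.0, 0.0]
wrist_force: [-0.0, -0.5, 0.1]
finger_gap: 0.4
```

{"fn": "move_arm", "kwargs": {"steps": [0,0,-1,0,0,0,0,0,-2,0,0,0,0,0,-3,0,0,0,2,0,-3,0,0,0,4,0,0,0,0,0]}}

```text
time_s: 23.47
ee_pos: [627.5, 46.2, 248.5]
eef_rot: [0.078, 0.997, -0.0, 0.006]
wrist_force: [0.5, 0.0, 2.1]
finger_gap: 0.3
```

{"fn": "move_arm", "kwargs": {"steps": [4,0,0,0,0,0,4,0,0,0,0,0,4,0,0,0,0,0,4,0,0,0,0,0,0,0,0,0,0,0]}}

```text
time_s: 23.88
ee_pos: [457.3, 74.0, 240.2]
eef_rot: [0.077, 0.997, 0.0, -0.003]
wrist_force: [0.3, 0.1, -0.2]
finger_gap: 0.3
```

```bash
python3 - <<'E'
from h import *
im,d,P=grab('scene','sz');grab('wrist','wz');grab('top','tz')
t=V('sz');cv2.imwrite('pics/sz1.png',cv2.resize(t.im[160:310,220:400],None,fx=4,fy=4,interpolation=cv2.INTER_CUBIC))
C=t.cloud();hsv=cv2.cvtColor(t.im,cv2.COLOR_BGR2HSV);m=((hsv[...,0]<5)|(hsv[...,0]>175))&(hsv[...,1]>170)&(hsv[...,2]>70);m[:,:220]=0;m[:,400:]=0
print('knob',np.median(C[m],0),'before (686.9,38.5,180.1)')
for tag in('tz','sz'):
  v=V(tag);print(tag,[v.proj([684.4,39.1,180]).round(0)])
E
```

```text
knob [686.45271685  38.77552447 179.89730822] before (686.9,38.5,180.1)
tz [array([311., 143.])]
sz [array([293., 235.])]
```

View pics/sz1.png

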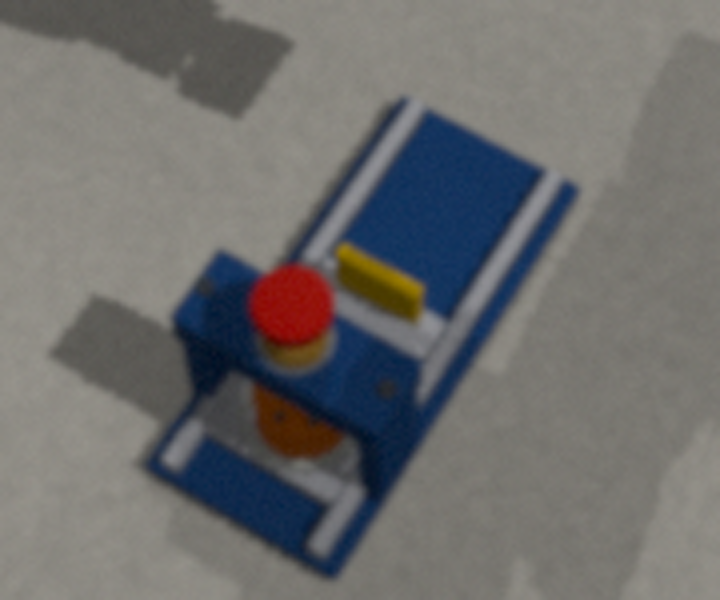

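View pics/wz.png

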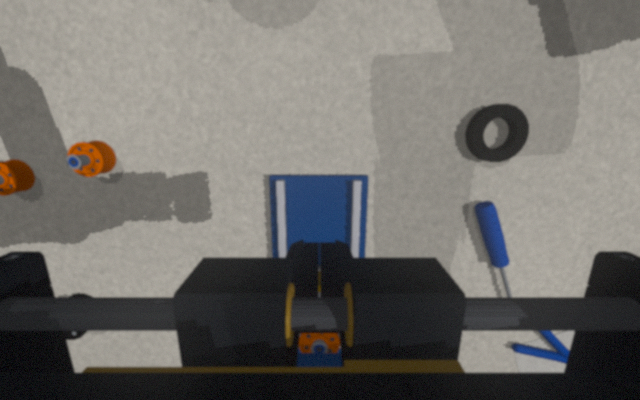

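View pics/tz.png

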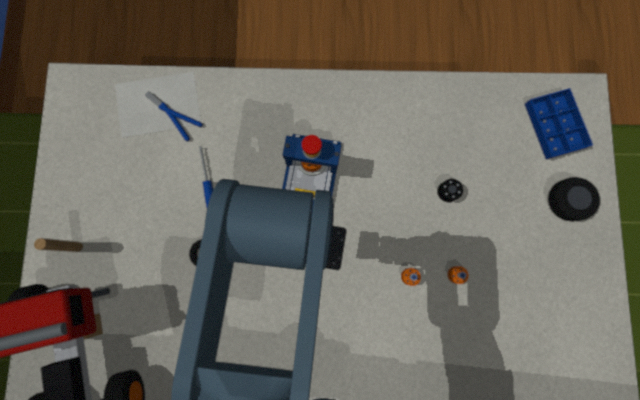

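```bash
python3 - <<'E'
from h import *
t=V('sz');C=t.cloud();hsv=cv2.cvtColor(t.im,cv2.COLOR_BGR2HSV);m=(hsv[...,0]>20)&(hsv[...,0]<34)&(hsv[...,1]>150)&(hsv[...,2]>70);m[:,:300]=0;m[:215]=0;m[245:]=0;m[:,335:]=0
print('plate',np.median(C[m],0),'(start scene reading 512.4,66.9)',m.sum())
w=V('wz');cv2.imwrite('pics/wz1.png',cv2.resize(w.im[325:372,290:350],None,fx=10,fy=10,interpolation=cv2.INTER_CUBIC))
for u,v in((320,349),(305,340),(335,340),(308,352)):print(u,v,w.pt(u,v).round(1))
E
```

```text
plate [603.57766182  52.38371245  60.02267247] (start scene reading 512.4,66.9) 195
320 349 [683.4  41.4  72.3]
305 340 [676.8  21.9  59.4]
335 340 [679.8  62.2  63.4]
308 352 [695.5  23.   60.7]
```

View pics/wz1.png

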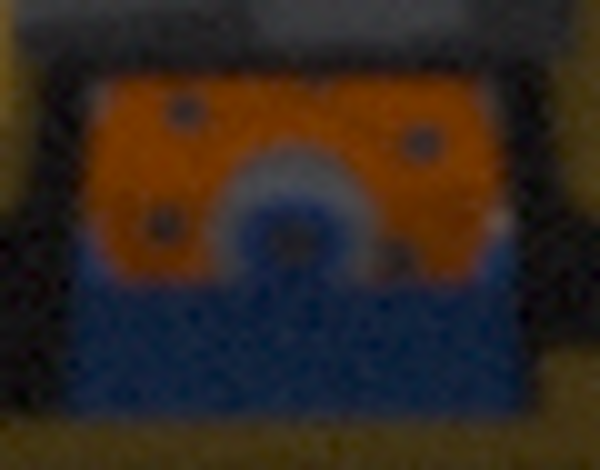

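```bash
python3 -c "
from h import *
print(finish_job())"
```

```text
the job is handed in; nothing more can be done
None
```

I set the orange wheel (the largest of the three) in the nest, sleeve side up. Then I pushed the tray to its stop, pressed the knob down to its stop, held it, and let the ram spring back. The job was handed in at about 24 s, with the arm clear of everything.

**Last checks:**
- **Tray:** at its stop it no longer moved while the push rose to about 14 N. The last pictures put the wheel under the ram axis.
- **Ram:** it met the stop after about 16.5–17 mm. The peak there was about 34 N vertical (38 N in all, close to the 40 N limit). I eased off at once and held about 22 N vertical for just over 1 s. The knob is back at its rest height: 179.9 mm, against 180.1 mm before.
- **Sleeve:** it now stands about 10 mm proud, down from about 24 mm, so it was driven in some 13–14 mm. That agrees with the stroke, less the roughly 3 mm gap before the nose met the sleeve.
- **Other things:** nothing else looked disturbed in the final pictures, though the arm hid part of the tape and screwdriver in the top view.

**What disagreed:**
- **Fingertip height:** the fingertips really sit about 32 mm higher than the reported TCP. My first grasp closed on air above the wheel without touching it. I found the offset from the camera depth and corrected for it from then on.
- **Pressing force:** it read about 11–12 N through the middle of the stroke, somewhat less than the spring and sleeve figures add up to. A sideways force of up to 17 N also showed at the stop.

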